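# Core the shutter padlocks and line them up for dispatch

### The job

Make up this batch of shutter padlocks: push into each lock on the mat the core whose key head has the lock's own colour, fully home so that the brass is flush, and stand the finished locks upright on the dispatch shelf in one neat straight row, long sides along the shelf, backs close up to its back ledge, side by side with no gap wider than about 2 cm. Cores whose lock is not on the bench stay in their holder, keys stay in the locks, and everything else stays where it is.

Things in the scene. Friction and masses are not known exactly. Their poses are not given: they have to be found in the camera images.
- lock_red: red shutter padlock (may be absent): steel block 46 (x) x 60 (y) x 50 (z) mm, 0.4-0.7 kg, red frame on top, red band; lower 18 mm: two arms at y = +-22 with a slot between. Origin: centre of underside, z up; starts on the mat, 3 mm above the table. Core cavity in the middle of the top: 18 (x) x 28 (y) mm, floor 24 mm above origin, mouth chamfered 2 mm. Same turned half round
- lock_blue: blue shutter padlock (may be absent): steel block 46 (x) x 60 (y) x 50 (z) mm, 0.4-0.7 kg, blue frame on top, blue band; lower 18 mm: two arms at y = +-22 with a slot between. Origin: centre of underside, z up; starts on the mat, 3 mm above the table. Core cavity in the middle of the top: 18 (x) x 28 (y) mm, floor 24 mm above origin, mouth chamfered 2 mm. Same turned half round
- lock_yellow: yellow shutter padlock (may be absent): steel block 46 (x) x 60 (y) x 50 (z) mm, 0.4-0.7 kg, yellow frame on top, yellow band; lower 18 mm: two arms at y = +-22 with a slot between. Origin: centre of underside, z up; starts on the mat, 3 mm above the table. Core cavity in the middle of the top: 18 (x) x 28 (y) mm, floor 24 mm above origin, mouth chamfered 2 mm. Same turned half round
- lock_green: green shutter padlock (may be absent): steel block 46 (x) x 60 (y) x 50 (z) mm, 0.4-0.7 kg, green frame on top, green band; lower 18 mm: two arms at y = +-22 with a slot between. Origin: centre of underside, z up; starts on the mat, 3 mm above the table. Core cavity in the middle of the top: 18 (x) x 28 (y) mm, floor 24 mm above origin, mouth chamfered 2 mm. Same turned half round
- core_red: core with red key head: brass block 16 (x) x 26 (y) x 26 (z) mm, foot chamfered 1.4 mm; the head, 9 (x) x 24 (y) mm, spans 33 to 58 mm above the underside: grip across x. Origin: centre of underside, z up; 75 g. Home when its origin is 24 mm above the lock's, x along the lock's x (either way round). Starts upright in a holder pocket, axes parallel to the holder's
- core_blue: core with blue key head: brass block 16 (x) x 26 (y) x 26 (z) mm, foot chamfered 1.4 mm; the head, 9 (x) x 24 (y) mm, spans 33 to 58 mm above the underside: grip across x. Origin: centre of underside, z up; 75 g. Home when its origin is 24 mm above the lock's, x along the lock's x (either way round). Starts upright in a holder pocket, axes parallel to the holder's
- core_yellow: core with yellow key head: brass block 16 (x) x 26 (y) x 26 (z) mm, foot chamfered 1.4 mm; the head, 9 (x) x 24 (y) mm, spans 33 to 58 mm above the underside: grip across x. Origin: centre of underside, z up; 75 g. Home when its origin is 24 mm above the lock's, x along the lock's x (either way round). Starts upright in a holder pocket, axes parallel to the holder's
- core_green: core with green key head: brass block 16 (x) x 26 (y) x 26 (z) mm, foot chamfered 1.4 mm; the head, 9 (x) x 24 (y) mm, spans 33 to 58 mm above the underside: grip across x. Origin: centre of underside, z up; 75 g. Home when its origin is 24 mm above the lock's, x along the lock's x (either way round). Starts upright in a holder pocket, axes parallel to the holder's
- holder: grey core holder fixed on the bench, 134 (x) x 112 (y) x 20 (z) mm; four pockets 19 x 29 mm, floor 6 mm above the table, at x = +-32, y = +-26 mm; which core is in which pocket varies. Origin: centre of its underside
- rack: dispatch shelf, the top of a low grey drawer unit fixed on the bench, 110 (x) x 330 (y) mm; board 50 mm above its origin (centre of underside). Its x points to the back, away from the robot. Blue ledges 10 mm high: the back one's front face at x = +47 mm, the end ones' inner faces at y = +-157 mm; no ledge at the front. The row runs along y
- brass_padlock: brass bystander padlock standing on the mat among the others, shackle up, body 24 x 48 x 42 mm, 71 mm high over the shackle; origin under its centre
- spray_can: bystander: white and blue spray can, 52 mm diameter, 150 mm high, right of the shelf; origin under its centre
- screwdriver: bystander: screwdriver with red handle, 190 mm long, lying right of the mat; origin at its underside
- blank_carton: bystander: cardboard carton 75 x 110 x 50 mm left of the shelf; origin under its centre
- pin_dish: bystander: steel dish 90 mm diameter, 30 mm high, near right; origin under its centre
- chip_brush: bystander: wooden brush 170 mm long, lying left of the mat; origin at its underside
Mind the look-alikes: they are no part of the job. What is shaped like the lock_blue but purple is not meant. What is shaped like the lock_green but orange is not meant.

How it is judged:
By the outcome, as a careful person would: the job done as asked, in the order asked, and still so for the second after the job is handed in, with the robot touching nothing.
Of lock_red, lock_blue, lock_yellow, lock_green only 3 to 4 are there at a start; the rules pass over those that are not, and their reading is None.
At some moment in a run one of lock_red, lock_blue, lock_yellow, lock_green may be knocked a few centimetres aside while the robot is not near it.
It also fails if it takes over 210 s, if anything falls off the work surface, if the arm or the gripper's body presses on something with over 40 N, if the wrist force passes 120 N, or if a joint passes its speed limit or range.

### The arm

A 6-joint arm with a two-finger parallel gripper is mounted at the origin on the work surface. World frame = base frame: x ahead of the robot, y to its left, z up, the work surface at z = 0. Lengths are in m, angles in rad, forces in N, time in s.
With the tool pointing down it reaches from about 0.35 to 0.975 m from the base axis. Payload 4.9 kg.
Tool frame: the origin (TCP) lies at the very end of the fingers, on their centre line; the grasp point (between the pads) lies 19 mm behind it; z points along the fingers, y is the line along which they close (so a half turn about z gives the same grasp; the last joint's range is limited). The gripper opens to 85 mm and grips with 20 to 120 N. Pads are 22 mm wide; open, the fingers measure 114 mm over their backs; the gripper's body (76 mm by 85 mm) begins 54 mm behind the grasp point. The pads swing forward as they close: fully open they stand 13 mm farther back than shut.
Start: joints at [1.089, 0.053, 1.613, -0, 1.476, -0.119], TCP at [0.222, 0.584, 0.231] pointing down, gripper open.
Joint ranges: [-3.01, 3.01], [-1.01, 2.22], [0.06, 2.58], [-1.02, 4.17], [0.09, 2.62], [-3.14, 3.14]. Speed limits (rad/s): [2.57, 2.57, 3.14, 3.14, 3.14, 3.14].

### API

Orientations are given as a unit quaternion [w, x, y, z].
In Python, from plant import manip gives the robot as it stands.
- The arm moves only by the tool send_rows, never from a script. Its argument "increments" is a list of rows, each an object of numbers: "claw": the closure, from -1 (fully open) to 1 (shut); "dx", "dy", "dz": the shift along the tool's x, y, z in units of 0.5 m (1.0 is 0.5 m); "yaw": the turn about the tool's z in units of 1.5 rad (1.0 is 1.5 rad). A call has 1 to 20 rows; each row is the pose to reach, as a shift and turn from the pose commanded when the call began, along the tool's axes at that moment; what a row does not reach only later rows make up. A row lasts 1/8 s, in which the tool goes at most 62.5 mm and 10.7 degrees, less where a joint would pass 70% of its speed; a pose out of reach is approached as far as the arm can. A call with a number of a shift or a turn outside -1 to 1 is refused whole. A call with a gripper value outside its range is refused whole. The fingers move at their own pace and stop on an object; the grip force is fixed at half the most. Time passes only in rows, so rows that repeat a pose let the fingers close. It gives the time, the measured TCP pose, the force, the opening and the grip force at its end, in the units of the state.
- manip.state(): the state, without advancing time (a new reading comes with each control period).
- manip.grab_frame(name): name is "scene" or "side" or "wrist"; returns the picture (400x640x3 uint8, red, green, blue); there is no depth.
- manip.camera_params(name): a dict with "camera_matrix" (3x3 intrinsics, pixels), "k1" (the pictures are not rectified: a ray, as slopes to the right and down, at radius r is drawn at 1 + k1 r^2 times it, then the intrinsics apply), "extrinsics" (4x4, takes a point from world to camera coordinates); the wrist camera has in their place "tool_from_camera" (4x4, takes a point from camera to tool coordinates, whose origin is the TCP and whose axes are the flange's). Camera axes: x right, y down, z forward; pixel columns grow to the right and rows downward; lengths in m; the calibration is good to about 2 mm. A picture is of the moment at which its call begins: read the wrist's pose just before it. camera_params takes no time and is no camera call.
- manip.job_done(): hands the job in; it is judged then, once.
The state is a dict: "time": time; "joint_pos": joint angles; "joint_vel": joint speeds; "joint_efforts": joint torques, N m; "tool_pos": TCP position; "tool_rot": TCP orientation; "contact_force": force on the tool from outside, world axes, zero at the start; "ft_torque": the same for the moment, N m; "gripper_width": opening from 0.0 (shut) to 1.0 (fully open); "grasp_force": force on a finger pad.
Only numpy, scipy, OpenCV 4.12 (cv2) and the standard library are available. Lean on these libraries where they do the work, as an engineer would, in place of code of your own. Each camera call takes 0.05 s, during which the arm holds its last target. There are 200 camera calls.

## Working session

There is one attempt and no reset: what is moved stays moved. The work goes in short steps, Python scripts to look and compute and a tool call to move; the robot and the scene stay as the last step left them, time stands still between calls to the robot, and variables do not carry over. Pictures are saved under pics/ and viewed, at most 14 in all, crops included, and the job is handed in when it is done.

Besides the shell and the picture viewer there is one more tool, called after "Request:" as name(argument=value, ...), one argument or row to a line, values as JSON. send_rows: Moves the arm, as the interface text tells. Shifts and turns lie within -1 to 1; 1 stands for 0.5 m of shift or 1.5 rad of turn. Its arguments: {"type":"object","properties":{"increments":{"type":"array","items":{"type":"object","properties":{"claw":{"type":"number"},"dx":{"type":"number"},"dy":{"type":"number"},"dz":{"type":"number"},"yaw":{"type":"number"}}}}},"required":["increments"]}

```bash
ls; mkdir -p pics; cat > h.py <<'E'
import numpy as np, cv2
from plant import manip
E
python3 - <<'E'
from h import *
s=manip.state(); print({k:np.round(v,3).tolist() for k,v in s.items()})
for n in("scene","side"):
    p=manip.camera_params(n); print(n,p)
    cv2.imwrite(f"pics/{n}0.png",manip.grab_frame(n)[:,:,::-1])
print(manip.camera_params("wrist"))
E
```

```text
pics
{'time': 0.0, 'joint_pos': [1.089, 0.053, 1.614, -0.0, 1.476, -0.119], 'joint_vel': [0.001, -0.001, 0.0, -0.0, 0.0, 0.0], 'joint_efforts': [-0.002, -39.368, -37.018, -0.0, 0.007, 0.0], 'tool_pos': [0.222, 0.584, 0.23], 'tool_rot': [-0.0, 0.18, 0.984, -0.001], 'contact_force': [-0.746, 0.109, -0.771], 'ft_torque': [0.029, -0.006, -0.001], 'grasp_force': 0.0, 'gripper_width': 0.999}
scene {'camera_matrix': array([[360.8984061 ,   0.        , 313.8032207 ],
       [  0.        , 360.8984061 , 198.10620051],
       [  0.        ,   0.        ,   1.        ]]), 'k1': -0.05496775665807644, 'extrinsics': array([[-0.76517271,  0.64366496,  0.01435757,  0.36814741],
       [ 0.39639009,  0.48855688, -0.77729471, -0.17163545],
       [-0.50733186, -0.5890735 , -0.62897281,  1.52804643],
       [ 0.        ,  0.        ,  0.        ,  1.        ]])}
side {'camera_matrix': array([[516.68266116,   0.        , 318.31170981],
       [  0.        , 516.68266116, 206.28253785],
       [  0.        ,   0.        ,   1.        ]]), 'k1': -0.1561666840884876, 'extrinsics': array([[ 0.68960536, -0.72388521, -0.02084848, -0.34017127],
       [-0.40600664, -0.36262057, -0.83884738,  0.25971282],
       [ 0.59966913,  0.58693827, -0.54396729,  1.24765179],
       [ 0.        ,  0.        ,  0.        ,  1.        ]])}
{'camera_matrix': array([[301.7453124 ,   0.        , 313.07047434],
       [  0.        , 301.7453124 , 205.11887528],
       [  0.        ,   0.        ,   1.        ]]), 'k1': 0.02019378700391914, 'tool_from_camera': array([[ 8.55679249e-04, -9.49653176e-01, -3.13301953e-01,
         7.95388157e-02],
       [ 9.99999402e-01,  5.99169455e-04,  9.15013644e-04,
        -4.49169914e-04],
       [-6.81224652e-04, -3.13302549e-01,  9.49653120e-01,
        -1.43085735e-01],
       [ 0.00000000e+00,  0.00000000e+00,  0.00000000e+00,
         1.00000000e+00]])}
```

View pics/scene0.png

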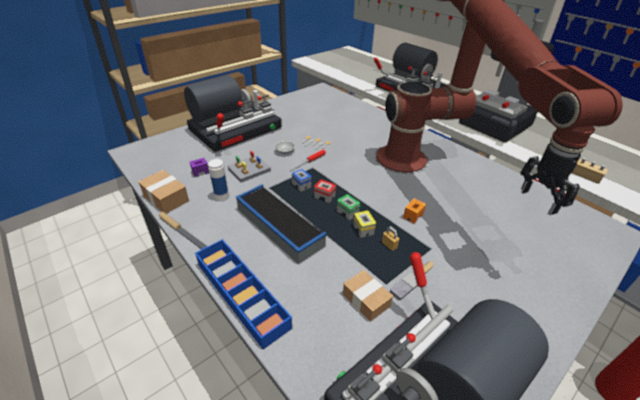

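View pics/side0.png

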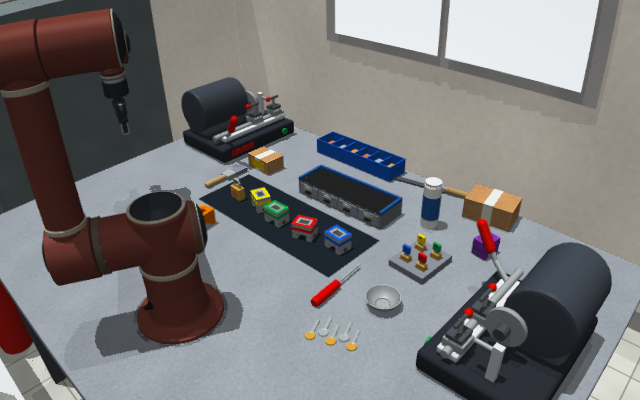

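The scene view shows four locks on the mat: blue (302,178), red (325,188), green (347,204) and yellow (364,222). The brass padlock is at (391,238), the look-alikes are off the mat (purple (199,166), orange (414,210)), the holder is at (250,167) and the shelf at (280,220). In the side view the locks are blue (338,235), red (304,227), green (276,210) and yellow (260,197), with the holder at (420,258).

```bash
cat > h.py <<'E'
import numpy as np, cv2
from scipy.spatial.transform import Rotation as R
from plant import manip
HUE={'red':[(0,6),(174,180)],'yellow':[(24,33)],'green':[(50,85)],'blue':[(105,122)]}
def RT(q): return R.from_quat([q[1],q[2],q[3],q[0]]).as_matrix()
class Cam:
    """one picture with its calibration; T takes camera to world"""
    def __init__(s,n):
        p=manip.camera_params(n); st=manip.state(); s.img=manip.grab_frame(n)[:,:,::-1].copy()
        s.K=p['camera_matrix']; s.k=p['k1']
        if n=='wrist':
            T=np.eye(4);T[:3,:3]=RT(st['tool_rot']);T[:3,3]=st['tool_pos'];s.T=T@p['tool_from_camera']
        else: s.T=np.linalg.inv(p['extrinsics'])
        s.hsv=cv2.cvtColor(s.img,cv2.COLOR_BGR2HSV)
    def ray(s,uv):
        d=(np.atleast_2d(uv)-s.K[:2,2])/s.K[0,0]; x=d.copy()
        for _ in range(20): x=d/(1+s.k*(x**2).sum(1,keepdims=True))
        v=np.c_[x,np.ones(len(x))]@s.T[:3,:3].T
        return s.T[:3,3],v/np.linalg.norm(v,axis=1,keepdims=True)
    def plane(s,uv,z):
        o,v=s.ray(uv); return o+v*((z-o[2])/v[:,2:])
    def proj(s,P):
        c=(np.atleast_2d(P)-s.T[:3,3])@s.T[:3,:3]; x=c[:,:2]/c[:,2:]
        return x*(1+s.k*(x**2).sum(1,keepdims=True))*s.K[0,0]+s.K[:2,2]
    def blobs(s,col,amin=15,S=130,V=60):
        m=0
        for a,b in HUE[col]: m=m|cv2.inRange(s.hsv,(a,S,V),(b,255,255))
        n,l,st,c=cv2.connectedComponentsWithStats(m)
        return [(c[i],st[i],(l==i).astype(np.uint8)) for i in range(1,n) if st[i,4]>=amin]
def tri(rays):
    A=0;b=0
    for o,v in rays:
        v=v[0]; M=np.eye(3)-np.outer(v,v); A=A+M; b=b+M@o
    X=np.linalg.solve(A,b); return X,max(np.linalg.norm((np.eye(3)-np.outer(v[0],v[0]))@(X-o)) for o,v in rays)
def show(n,im): cv2.imwrite(f'pics/{n}.png',im)
E
python3 - <<'E'
from h import *
a=Cam('scene');b=Cam('side')
win={'a':(220,140,420,290),'b':(180,170,470,290)}
for col in HUE:
    for c,st,_ in a.blobs(col):
        if not(160<c[0]<420 and 120<c[1]<290):continue
        for d,st2,_ in b.blobs(col):
            if not(180<d[0]<470 and 140<d[1]<300):continue
            X,e=tri([a.ray(c),b.ray(d)])
            if e<.015 and -0.01<X[2]<.12: print(col,c.round(1),st[4],d.round(1),st2[4],X.round(3),round(e,4))
E
```

```text
red [316.2 155. ] 88 [325.1 292.9] 327 [ 0.281 -0.224  0.014] 0.0012
red [324.6 185. ] 105 [303.9 220.5] 146 [ 0.429 -0.004  0.055] 0.0009
red [324.6 185. ] 105 [304.1 229.3] 76 [ 0.415 -0.02   0.04 ] 0.0005
red [325.2 192.1] 33 [303.9 220.5] 146 [0.443 0.012 0.04 ] 0.0025
red [325.2 192.1] 33 [304.1 229.3] 76 [ 0.429 -0.003  0.024] 0.0022
yellow [364.4 217.9] 116 [257.4 164. ] 83 [0.495 0.255 0.118] 0.0071
yellow [364.4 217.9] 116 [259.9 195.7] 167 [0.441 0.201 0.049] 0.0011
yellow [366. 228.] 29 [257.4 164. ] 83 [0.512 0.277 0.104] 0.006
yellow [366. 228.] 29 [259.9 195.7] 167 [0.457 0.225 0.031] 0.0025
green [348.1 199.9] 74 [276.1 206.1] 114 [0.426 0.109 0.057] 0.0015
green [348.1 199.9] 74 [276.5 214.3] 63 [0.412 0.095 0.041] 0.0024
blue [302.3 175.6] 54 [337.7 231.8] 167 [ 0.454 -0.107  0.051] 0.0047
blue [302.3 175.6] 54 [337.3 240.8] 87 [ 0.439 -0.122  0.036] 0.0024
blue [219.2 185.3] 190 [430.2 208.4] 349 [ 0.72  -0.238  0.056] 0.0019
blue [302.1 181.6] 21 [337.7 231.8] 167 [ 0.467 -0.093  0.037] 0.0059
blue [302.1 181.6] 21 [337.3 240.8] 87 [ 0.452 -0.108  0.022] 0.0036
```

Request:
send_rows(
  increments=[
    {"dx":-0.95,"dy":-0.95,"dz":-0.06,"yaw":-0.241},
    {"dx":-0.95,"dy":-0.95,"dz":-0.06,"yaw":-0.241},
    {"dx":-0.95,"dy":-0.95,"dz":-0.06,"yaw":-0.241},
    {"dx":-0.95,"dy":-0.95,"dz":-0.06,"yaw":-0.241},
    {"dx":-0.95,"dy":-0.95,"dz":-0.06,"yaw":-0.241},
    {"dx":-0.95,"dy":-0.95,"dz":-0.06,"yaw":-0.241},
    {"dx":-0.95,"dy":-0.95,"dz":-0.06,"yaw":-0.241},
    {"dx":-0.95,"dy":-0.95,"dz":-0.06,"yaw":-0.241},
    {"dx":-0.95,"dy":-0.95,"dz":-0.06,"yaw":-0.241},
    {"dx":-0.95,"dy":-0.95,"dz":-0.06,"yaw":-0.241},
    {"dx":-0.95,"dy":-0.95,"dz":-0.06,"yaw":-0.241},
    {"dx":-0.95,"dy":-0.95,"dz":-0.06,"yaw":-0.241},
    {"dx":-0.95,"dy":-0.95,"dz":-0.06,"yaw":-0.241},
    {"dx":-0.95,"dy":-0.95,"dz":-0.06,"yaw":-0.241},
    {"dx":-0.95,"dy":-0.95,"dz":-0.06,"yaw":-0.241},
    {"dx":-0.95,"dy":-0.95,"dz":-0.06,"yaw":-0.241},
  ],
)

```text
invalid input
```

```bash
cat >> h.py <<'E'
def plan(P,deg=None):
    """units for a move to world point P, tool y axis at angle deg (mod 180) to world y"""
    s=manip.state(); M=RT(s['tool_rot']); d=M.T@(np.array(P)-s['tool_pos'])/.5
    a=np.degrees(np.arctan2(-M[0,1],M[1,1])); y=0
    if deg is not None:
        e=(deg-a+90)%180-90; y=-np.radians(e)/1.5
    print('move dx %.3f dy %.3f dz %.3f yaw %.3f'%(*d,y),'| tool',np.round(s['tool_pos'],4),'ang %.1f'%a,'t %.1f'%s['time'])
E
python3 - <<'E'
from h import *
import pickle
w=Cam('wrist'); show('w1',w.img); pickle.dump(w,open('w1.pkl','wb'))
s=manip.state();print(s['time'],s['tool_pos'],RT(s['tool_rot']).round(3),s['joint_pos'])
E
```

```text
0.25 [0.22167097 0.58402777 0.2306779 ] [[-0.935  0.355 -0.   ]
 [ 0.355  0.935 -0.001]
 [ 0.    -0.001 -1.   ]] [ 1.08898749e+00  5.30442037e-02  1.61358932e+00 -2.55093341e-05
  1.47600240e+00 -1.18992832e-01]
```

View pics/w1.png

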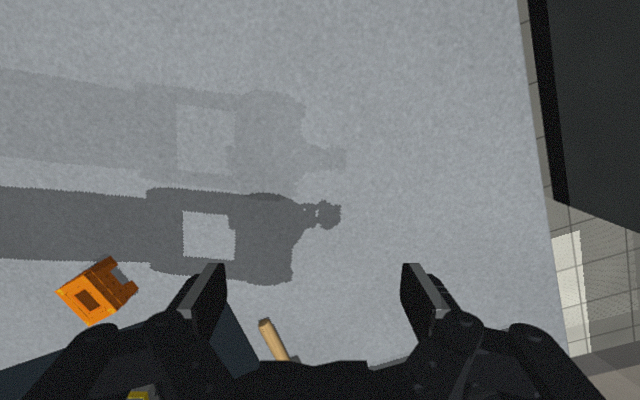

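The move was refused, probably because a row must name every field, so I'll include the claw. The wrist view shows the orange look-alike at (95,290) with the fingers at the bottom.

Request:
send_rows(
  increments=[
    {"claw":-1,"dx":-0.95,"dy":-0.95,"dz":-0.06,"yaw":-0.241},
    {"claw":-1,"dx":-0.95,"dy":-0.95,"dz":-0.06,"yaw":-0.241},
    {"claw":-1,"dx":-0.95,"dy":-0.95,"dz":-0.06,"yaw":-0.241},
    {"claw":-1,"dx":-0.95,"dy":-0.95,"dz":-0.06,"yaw":-0.241},
    {"claw":-1,"dx":-0.95,"dy":-0.95,"dz":-0.06,"yaw":-0.241},
    {"claw":-1,"dx":-0.95,"dy":-0.95,"dz":-0.06,"yaw":-0.241},
    {"claw":-1,"dx":-0.95,"dy":-0.95,"dz":-0.06,"yaw":-0.241},
    {"claw":-1,"dx":-0.95,"dy":-0.95,"dz":-0.06,"yaw":-0.241},
    {"claw":-1,"dx":-0.95,"dy":-0.95,"dz":-0.06,"yaw":-0.241},
    {"claw":-1,"dx":-0.95,"dy":-0.95,"dz":-0.06,"yaw":-0.241},
    {"claw":-1,"dx":-0.95,"dy":-0.95,"dz":-0.06,"yaw":-0.241},
    {"claw":-1,"dx":-0.95,"dy":-0.95,"dz":-0.06,"yaw":-0.241},
    {"claw":-1,"dx":-0.95,"dy":-0.95,"dz":-0.06,"yaw":-0.241},
    {"claw":-1,"dx":-0.95,"dy":-0.95,"dz":-0.06,"yaw":-0.241},
    {"claw":-1,"dx":-0.95,"dy":-0.95,"dz":-0.06,"yaw":-0.241},
    {"claw":-1,"dx":-0.95,"dy":-0.95,"dz":-0.06,"yaw":-0.241},
  ],
)

```text
time: 2.25
tool_pos: [0.4972, -0.0277, 0.2614]
tool_rot: [0.0, 0.0, 1.0, -0.0]
contact_force: [-0.4, 0.3, 0.4]
gripper_width: 1.003
grasp_force: 0.0
```

```bash
python3 - <<'E'
from h import *
import pickle
w=Cam('wrist'); show('w2',w.img); pickle.dump(w,open('w2.pkl','wb'))
s=manip.state();print(s['time'],s['tool_pos'],RT(s['tool_rot']).round(3),s['joint_pos'])
E
```

```text
2.3 [ 0.49721845 -0.02782541  0.26140711] [[-1.  0.  0.]
 [ 0.  1. -0.]
 [-0. -0. -1.]] [-2.05455912e-01 -2.74443332e-01  1.86467599e+00 -3.23644563e-06
  1.55110225e+00 -1.77589342e+00]
```

View pics/w2.png

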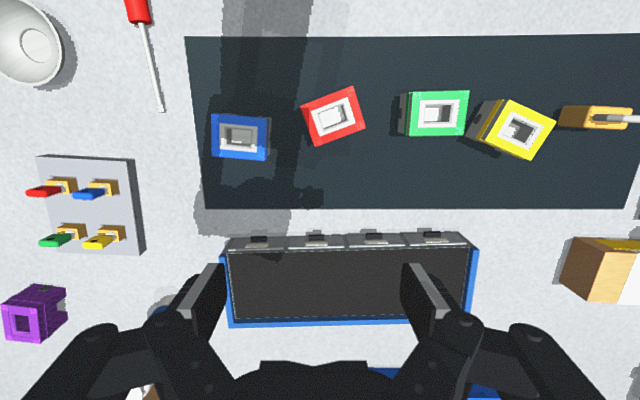

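The view is clear. Locks are at blue (240,137), red (334,115), green (435,113) and yellow (517,130), with the brass padlock at (597,117). Cores are at red (45,190), blue (90,193), green (55,240) and yellow (98,241), with the shelf at (350,280). I'll take a second view over the shelf and holder.

Request:
send_rows(
  increments=[
    {"claw":-1,"dx":-0.32,"dy":-0.14,"dz":0,"yaw":0},
    {"claw":-1,"dx":-0.32,"dy":-0.14,"dz":0,"yaw":0},
    {"claw":-1,"dx":-0.32,"dy":-0.14,"dz":0,"yaw":0},
    {"claw":-1,"dx":-0.32,"dy":-0.14,"dz":0,"yaw":0},
    {"claw":-1,"dx":-0.32,"dy":-0.14,"dz":0,"yaw":0},
    {"claw":-1,"dx":-0.32,"dy":-0.14,"dz":0,"yaw":0},
  ],
)

```text
time: 3.05
tool_pos: [0.6566, -0.0979, 0.2621]
tool_rot: [0.0, 0.0, 1.0, -0.0]
contact_force: [0.5, -0.4, -0.4]
gripper_width: 1.0
grasp_force: 0.0
```

```bash
sed -i 's/e=(deg-a+90)%180-90; /e=deg-a; /' h.py; cat >> h.py <<'E'
def holes(c,col,amin=60,S=110,V=50):
    """inner openings of coloured frames: (centre px, 4 corners px)"""
    m=0
    for a,b in HUE[col]: m=m|cv2.inRange(c.hsv,(a,S,V),(b,255,255))
    cs,hi=cv2.findContours(m,cv2.RETR_CCOMP,cv2.CHAIN_APPROX_NONE); out=[]
    for k,h in zip(cs,hi[0] if hi is not None else []):
        if h[3]>=0 and cv2.contourArea(k)>amin:
            r=cv2.minAreaRect(k); out.append((np.array(r[0]),cv2.boxPoints(r),cv2.contourArea(k)))
    return out
def lockpose(c,box,z=.053):
    """centre and heading (deg of lock y from world y) from the frame opening on plane z"""
    P=c.plane(box,z)[:,:2]; e=[P[1]-P[0],P[2]-P[1]]; L=[np.linalg.norm(v) for v in e]
    v=e[int(L[1]>L[0])]; a=np.degrees(np.arctan2(-v[0],v[1])); a=(a+90)%180-90
    return P.mean(0),a,sorted(L)
E
python3 - <<'E'
from h import *
import pickle
w=Cam('wrist'); show('w3',w.img); pickle.dump(w,open('w3.pkl','wb'))
w2=pickle.load(open('w2.pkl','rb'));a=Cam('scene');b=Cam('side')
for col in HUE:
    for c,box,ar in holes(w2,col,150):
        p,ang,L=lockpose(w2,box); print(col,c.round(1),ar,p.round(4),round(ang,1),np.round(L,4))
        for n,k in(('scene',a),('side',b)):
            for c2,_,ar2 in holes(k,col,8):
                X,e=tri([w2.ray(c),k.ray(c2)]); 
                if e<.01:print('   ',n,c2.round(1),ar2,X.round(4),round(e,4))
    for c,st,m in w2.blobs(col,80):
        if c[0]<140: print(col,'key w2',c.round(1),st)
    for c,st,m in w.blobs(col,80):
        print(col,'blob w3',c.round(1),st)
E
```

```text
red [333.1 116.3] 1154.5 [ 0.4294 -0.0059] 19.6 [0.0321 0.0455]
    scene [324.7 185.1] 78.5 [ 0.4284 -0.0053  0.0539] 0.0008
    side [303.9 221. ] 101.0 [ 0.429  -0.0059  0.0546] 0.0
red key w2 [137.8  11.1] [124   0  28  25 528]
red key w2 [ 42.7 191.2] [ 26 186  35  11 279]
red blob w3 [67.5 41. ] [ 48  35  40  14 354]
yellow [519.9 130.7] 1103.5 [0.4456 0.2044] -24.0 [0.0318 0.0471]
    scene [364.5 218. ] 113.0 [0.4446 0.205  0.053 ] 0.0009
    side [259.9 193.1] 71.5 [0.445  0.2031 0.0552] 0.0003
yellow key w2 [ 97.5 242.1] [ 83 236  30  13 270]
yellow blob w3 [128.2 110.3] [113 106  33   9 251]
yellow blob w3 [397.2 324.5] [386 311  24  26 518]
yellow blob w3 [513.4 318.5] [504 312  21  19 225]
green [438. 113.] 1186.5 [0.4261 0.1104] -0.3 [0.032  0.0478]
    scene [348.5 201. ] 109.0 [0.4248 0.1113 0.053 ] 0.0013
    side [275.7 206.4] 88.5 [0.4258 0.1093 0.0557] 0.0001
green key w2 [ 54.7 240.2] [ 39 234  32  13 266]
green blob w3 [ 79.7 107.2] [ 63 103  36   9 243]
blue [237.5 137.3] 1075.0 [ 0.4524 -0.1142] -5.0 [0.0318 0.0462]
    side [337.6 232.4] 105.5 [ 0.4521 -0.114   0.0544] 0.0001
blue key w2 [ 87.6 193.6] [ 72 189  32  11 260]
blue blob w3 [300.7   2.4] [268   0  58   7 150]
blue blob w3 [119.3  44.7] [102  39  36  13 320]
blue blob w3 [432.3 190. ] [ 268  117  303  103 3699]
blue blob w3 [203.9 218.7] [ 171  201   54   48 1056]
blue blob w3 [390.8 325.9] [ 374  286   44   75 1681]
blue blob w3 [557.7 314.9] [ 445  286  194   77 7614]
```

View pics/w3.png

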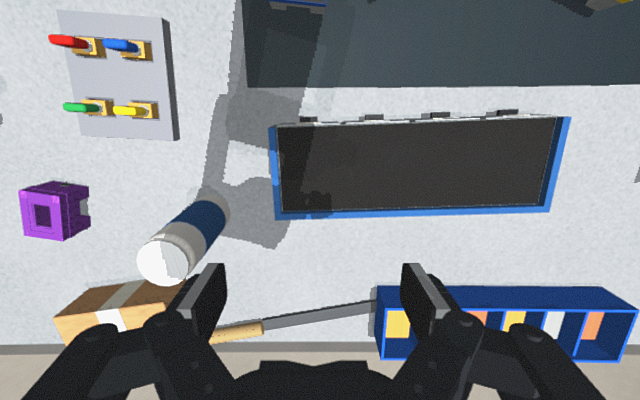

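The second view shows the holder at (118,75) with red (67,41) and blue (119,45) in the far-from-shelf row, and green (80,107) and yellow (128,110) in the other. The shelf's blue ledge corners are near (270,128), (276,219), (549,211) and (569,117). The purple look-alike is at (55,210) and the can at (185,240).

```bash
python3 - <<'E'
from h import *
import pickle
w2=pickle.load(open('w2.pkl','rb'));w=pickle.load(open('w3.pkl','rb'))
H={}
for col in HUE:
    f=lambda c,x:[b for b in c.blobs(col,80) if b[0][0]<x and b[0][1]>30 and b[1][4]<400][0]
    k2=f(w2,125);k3=f(w,150)
    X,e=tri([w2.ray(k2[0]),w.ray(k3[0])]); H[col]=X
    # right (+y) end of each head, top surface: rightmost pts
    print(col,X.round(4),round(e,4))
# brass blobs w3
for n,c,lim in(('w2',w2,(130,260)),('w3',w,(170,130))):
    m=cv2.inRange(c.hsv,(12,90,60),(23,255,255)); nn,l,st,ce=cv2.connectedComponentsWithStats(m)
    for i in range(1,nn):
        if st[i,4]>40 and ce[i][0]<lim[0] and ce[i][1]<lim[1]: print(n,'brass',st[i],c.plane(ce[i],.032).round(4))
    # holder: grey top
    g=cv2.cvtColor(c.img,cv2.COLOR_BGR2GRAY); print('grey',[g[y,x] for y,x in([(165,110),(150,110),(215,140)] if n=='w2' else [(30,100),(25,40),(120,172)])])
b=max([b for b in w.blobs('blue',500) if 117<=b[0][1]<205 and b[0][0]>300],key=lambda b:b[1][4])
k=max(cv2.findContours(b[2],0,cv2.CHAIN_APPROX_NONE)[0],key=cv2.contourArea)
hull=cv2.convexHull(k); ap=cv2.approxPolyDP(hull,5,True)[:,0]; print(ap.tolist()); P=w.plane(ap,.06); print(P.round(4))
g=cv2.resize(w.img[90:230,255:585],None,fx=2.4,fy=2.4,interpolation=cv2.INTER_NEAREST); show('rack',g)
E
```

```text
red [ 0.5162 -0.3497  0.0531] 0.0002
yellow [ 0.5833 -0.3023  0.0518] 0.0007
green [ 0.5805 -0.354   0.0522] 0.0006
blue [ 0.519  -0.2979  0.0536] 0.0002
w2 brass [ 46 177  32  17 200] [[ 0.5114 -0.3364  0.032 ]]
w2 brass [ 89 180  30  16 182] [[ 0.5137 -0.2861  0.032 ]]
w2 brass [ 57 224  30  16 204] [[ 0.5734 -0.3405  0.032 ]]
w2 brass [ 98 225  28  16 187] [[ 0.5759 -0.2903  0.032 ]]
grey [np.uint8(214), np.uint8(221), np.uint8(77)]
w3 brass [ 72  38  34  19 267] [[ 0.5204 -0.3408  0.032 ]]
w3 brass [121  41  31  20 256] [[ 0.5224 -0.29    0.032 ]]
w3 brass [ 82  99  33  17 220] [[ 0.5801 -0.3451  0.032 ]]
w3 brass [132 102  26  16 122] [[ 0.5818 -0.2881  0.032 ]]
w3 brass [129 109  21   9  44] [[ 0.5889 -0.303   0.032 ]]
grey [np.uint8(198), np.uint8(216), np.uint8(74)]
[[570, 117], [548, 211], [275, 219], [269, 128]]
[[ 0.5904  0.18    0.06  ]
 [ 0.6984  0.1833  0.06  ]
 [ 0.7089 -0.1449  0.06  ]
 [ 0.6009 -0.1473  0.06  ]]
```

View pics/rack.png

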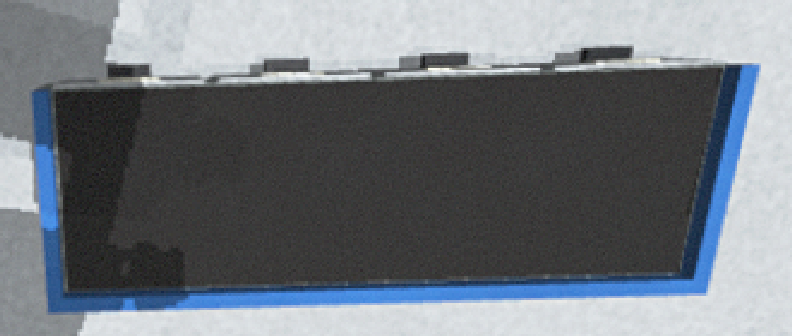

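The ledge corners give 108 × 328 mm against 110 × 330 given, so the shelf centre is (0.650, 0.018) at an angle of about +1.8°. The crop shows the board is empty, with ledges at the back and ends. Next I'll look straight down on the holder.

Request:
send_rows(
  increments=[
    {"claw":-1,"dx":0.214,"dy":-0.6,"dz":0.1,"yaw":1.0},
    {"claw":-1,"dx":0.214,"dy":-0.6,"dz":0.1,"yaw":1.0},
    {"claw":-1,"dx":0.214,"dy":-0.6,"dz":0.1,"yaw":1.0},
    {"claw":-1,"dx":0.214,"dy":-0.6,"dz":0.1,"yaw":1.0},
    {"claw":-1,"dx":0.214,"dy":-0.6,"dz":0.1,"yaw":1.0},
    {"claw":-1,"dx":0.214,"dy":-0.6,"dz":0.1,"yaw":1.0},
    {"claw":-1,"dx":0.214,"dy":-0.6,"dz":0.1,"yaw":1.0},
    {"claw":-1,"dx":0.214,"dy":-0.6,"dz":0.1,"yaw":1.0},
    {"claw":-1,"dx":0.214,"dy":-0.6,"dz":0.1,"yaw":1.0},
    {"claw":-1,"dx":0.214,"dy":-0.6,"dz":0.1,"yaw":1.0},
    {"claw":-1,"dx":0.214,"dy":-0.6,"dz":0.1,"yaw":1.0},
  ],
)

```text
time: 4.58
tool_pos: [0.5499, -0.3982, 0.2115]
tool_rot: [0.0, 0.681, 0.732, -0.0]
contact_force: [-0.6, -0.4, 0.1]
gripper_width: 0.999
grasp_force: 0.0
```

```bash
python3 - <<'E'
from h import *
import pickle
w=Cam('wrist'); pickle.dump(w,open('w4.pkl','wb'))
o=w.T[:3,3]; print('cam',o)
for col in HUE:
    for c,st,m in w.blobs(col,150):
        k=max(cv2.findContours(m,0,cv2.CHAIN_APPROX_NONE)[0],key=cv2.contourArea); r=cv2.minAreaRect(k)
        P=w.plane(cv2.boxPoints(r),.064); e=[P[1]-P[0],P[2]-P[1]];L=[np.linalg.norm(x) for x in e]; v=e[int(L[1]>L[0])]
        print(col,c.round(1),st,w.plane(c,.064)[0].round(4),'ang',round((np.degrees(np.arctan2(-v[0],v[1]))+90)%180-90,1),np.round(L,4))
m=cv2.inRange(w.hsv,(12,90,60),(23,255,255)); nn,l,st,ce=cv2.connectedComponentsWithStats(m)
for i in range(1,nn):
    if st[i,4]>40: print('brass',st[i],w.plane(ce[i],.032)[0].round(4))
show('w4',w.img)
E
```

```text
cam [ 0.54505024 -0.31852181  0.35456283]
red [280.9 137.3] [276 125  11  26 235] [ 0.5168 -0.3492  0.064 ] ang 2.5 [0.0093 0.0231]
red [272.3 277.9] [229 270  86  16 985] [ 0.5132 -0.5015  0.064 ] ang -89.9 [0.015  0.0928]
red [329.6 336.9] [ 306  315   47   47 1577] [ 0.5831 -0.576   0.064 ] ang 44.9 [0.0467 0.0679]
yellow [355.   87.8] [346  75  17  28 309] [ 0.5813 -0.3011  0.064 ] ang 14.9 [0.0141 0.0226]
green [346.5 145.7] [341 133  12  26 218] [ 0.5792 -0.3525  0.064 ] ang -3.0 [0.0232 0.0089]
green [ 94.1 265.7] [ 82 258  26  17 330] [ 0.3223 -0.4995  0.064 ] ang -73.9 [0.0288 0.0171]
blue [508.   29.6] [ 477    0   82   62 2332] [ 0.704  -0.2475  0.064 ] ang -75.0 [0.0593 0.0469]
blue [286.2  78.7] [281  65  11  29 263] [ 0.5195 -0.298   0.064 ] ang -3.5 [0.0231 0.0085]
brass [280  76  18  21 120] [ 0.5234 -0.3044  0.032 ]
brass [341  76  18  30 111] [ 0.5781 -0.3056  0.032 ]
brass [ 559   94   81   72 4852] [ 0.8422 -0.3224  0.032 ]
brass [276 121  17  28 134] [ 0.5194 -0.3496  0.032 ]
brass [  0 128  16  22 244] [ 0.2317 -0.3768  0.032 ]
brass [334 129  20  26 145] [ 0.5755 -0.3518  0.032 ]
brass [ 546  181   94   70 4720] [ 0.8695 -0.4174  0.032 ]
```

View pics/w4.png

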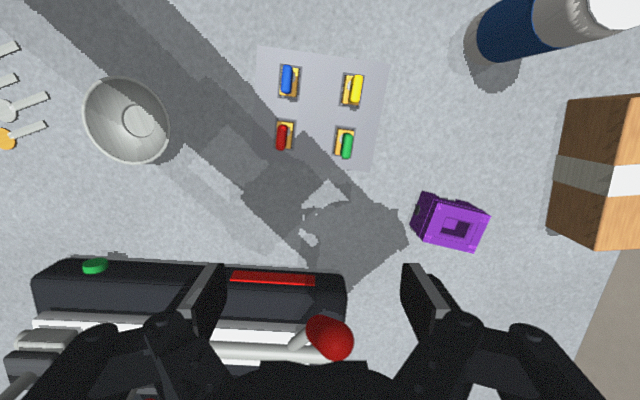

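The holder from above: blue (286,79), yellow (352,89), red (281,137) and green (346,146) key heads. The head spacing of 51–52 × 63–64 mm fits the pockets, and the heading is about −3.2°. I'll start with blue.

```bash
python3 - <<'E'
from h import *
plan([.5195,-.298,.11],-93.2)
E
```

```text
move dx 0.204 dy -0.046 dz 0.203 yaw 0.084 | tool [ 0.5499 -0.3983  0.2114] ang -85.9 t 4.6
```

Request:
send_rows(
  increments=[
    {"claw":0.2,"dx":0.204,"dy":-0.046,"dz":0.2,"yaw":0.084},
    {"claw":0.2,"dx":0.204,"dy":-0.046,"dz":0.2,"yaw":0.084},
    {"claw":0.2,"dx":0.204,"dy":-0.046,"dz":0.2,"yaw":0.084},
    {"claw":0.2,"dx":0.204,"dy":-0.046,"dz":0.2,"yaw":0.084},
    {"claw":0.2,"dx":0.204,"dy":-0.046,"dz":0.2,"yaw":0.084},
    {"claw":0.2,"dx":0.204,"dy":-0.046,"dz":0.28,"yaw":0.084},
    {"claw":0.2,"dx":0.204,"dy":-0.046,"dz":0.351,"yaw":0.084},
    {"claw":0.2,"dx":0.204,"dy":-0.046,"dz":0.351,"yaw":0.084},
    {"claw":0.2,"dx":0.204,"dy":-0.046,"dz":0.351,"yaw":0.084},
  ],
)

```text
time: 5.75
tool_pos: [0.5214, -0.3001, 0.0384]
tool_rot: [0.002, 0.727, 0.687, 0.0]
contact_force: [-0.0, -0.3, 0.9]
gripper_width: 0.403
grasp_force: 0.0
```

```bash
python3 - <<'E'
from h import *
w=Cam('wrist'); show('w5',w.img); s=manip.state(); print(s['tool_pos'],s['gripper_width'],s['contact_force'])
E
```

```text
[ 0.52164984 -0.30007645  0.03873207] 0.4023643249856614 [0.19511318 0.41392186 0.30547302]
```

View pics/w5.png

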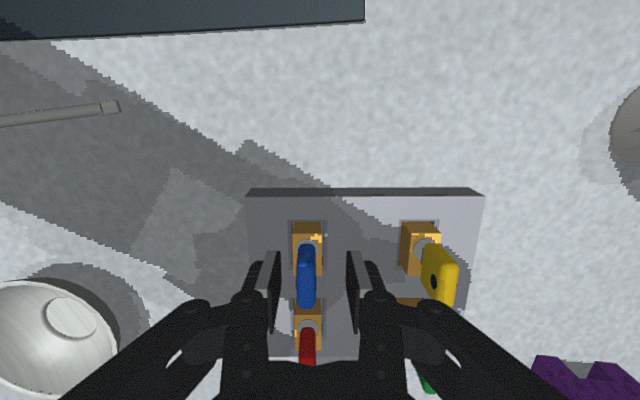

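The open fingers (tips at columns 270 and 355) straddle the blue head at (307,275). The neighbours are clear. The arm sits 2 mm off, so I'll correct that and then close.

```bash
python3 - <<'E'
from h import *
plan([.5195,-.298,.036],-93.2)
E
```

```text
move dx 0.004 dy -0.005 dz 0.005 yaw -0.001 | tool [ 0.5216 -0.3001  0.0387] ang -93.3 t 5.8
```

Request:
send_rows(
  increments=[
    {"claw":0.2,"dx":0.004,"dy":-0.004,"dz":0.005,"yaw":0},
    {"claw":0.2,"dx":0.004,"dy":-0.004,"dz":0.005,"yaw":0},
    {"claw":1,"dx":0.004,"dy":-0.004,"dz":0.005,"yaw":0},
    {"claw":1,"dx":0.004,"dy":-0.004,"dz":0.005,"yaw":0},
    {"claw":1,"dx":0.004,"dy":-0.004,"dz":0.005,"yaw":0},
    {"claw":1,"dx":0.004,"dy":-0.004,"dz":0.005,"yaw":0},
    {"claw":1,"dx":0.004,"dy":-0.004,"dz":0.005,"yaw":0},
    {"claw":1,"dx":0.004,"dy":-0.004,"dz":0.005,"yaw":0},
  ],
)

```text
time: 6.8
tool_pos: [0.5182, -0.2963, 0.0337]
tool_rot: [0.0, 0.727, 0.687, 0.0]
contact_force: [0.0, -0.2, 3.3]
gripper_width: 0.092
grasp_force: 59.4
```

```bash
python3 - <<'E'
from h import *
plan([.5195,-.298,.036],-93.2); plan([.5195,-.298,.15]); s=manip.state(); print(s['gripper_width'],s['grasp_force'],s['contact_force'],s['ft_torque'])
E
```

```text
move dx -0.003 dy 0.003 dz -0.005 yaw -0.000 | tool [ 0.5182 -0.2963  0.0337] ang -93.2 t 6.8
move dx -0.003 dy 0.003 dz -0.233 yaw 0.000 | tool [ 0.5182 -0.2963  0.0337] ang -93.2 t 6.8
0.09154996581971583 59.40706729888916 [ 0.02646625 -0.2212932   3.26132431] [0.05879355 0.00893269 0.03017797]
```

```bash
cat >> h.py <<'E'
def checklocks():
    k={n:Cam(n) for n in('side','scene')}
    for n in k:
        for col in HUE:
            for c,box,ar in holes(k[n],col,8):
                p=k[n].plane(c,.053)[0]
                if .3<p[0]<.55 and -.25<p[1]<.35: print(n,col,p[:2].round(4),ar)
E
python3 - <<'E'
from h import *
plan([.4523,-.1125,.15],-95); checklocks()
E
```

```text
move dx 0.360 dy -0.152 dz -0.233 yaw 0.020 | tool [ 0.5182 -0.2963  0.0337] ang -93.2 t 6.8
side red [ 0.4307 -0.0042] 101.0
side yellow [0.4473 0.2064] 71.5
side green [0.4285 0.1125] 88.5
side blue [ 0.4537 -0.1119] 108.0
scene red [ 0.427  -0.0057] 77.5
scene yellow [0.4437 0.2054] 113.0
scene green [0.4236 0.1119] 108.0
scene blue [ 0.4497 -0.1135] 74.5
```

Request:
send_rows(
  increments=[
    {"claw":1,"dx":0,"dy":0,"dz":-0.1,"yaw":0},
    {"claw":1,"dx":0,"dy":0,"dz":-0.233,"yaw":0},
    {"claw":1,"dx":0.1,"dy":-0.05,"dz":-0.233,"yaw":0.02},
    {"claw":1,"dx":0.36,"dy":-0.152,"dz":-0.233,"yaw":0.02},
    {"claw":1,"dx":0.36,"dy":-0.152,"dz":-0.233,"yaw":0.02},
    {"claw":1,"dx":0.36,"dy":-0.152,"dz":-0.233,"yaw":0.02},
    {"claw":1,"dx":0.36,"dy":-0.152,"dz":-0.233,"yaw":0.02},
    {"claw":1,"dx":0.36,"dy":-0.152,"dz":-0.2,"yaw":0.02},
    {"claw":1,"dx":0.36,"dy":-0.152,"dz":-0.16,"yaw":0.02},
    {"claw":1,"dx":0.36,"dy":-0.152,"dz":-0.133,"yaw":0.02},
    {"claw":1,"dx":0.36,"dy":-0.152,"dz":-0.133,"yaw":0.02},
    {"claw":1,"dx":0.36,"dy":-0.152,"dz":-0.133,"yaw":0.02},
    {"claw":1,"dx":0.36,"dy":-0.152,"dz":-0.133,"yaw":0.02},
  ],
)

```text
time: 8.52
tool_pos: [0.4529, -0.1125, 0.1007]
tool_rot: [0.001, 0.737, 0.676, 0.0]
contact_force: [-0.3, -0.2, -0.1]
gripper_width: 0.096
grasp_force: 61.5
```

```bash
python3 - <<'E'
from h import *
w=Cam('wrist'); plan([.4523,-.1125,.1],-95); s=manip.state(); print(s['gripper_width'],s['contact_force'])
show('w6',cv2.resize(w.img[100:400,160:480],None,fx=2,fy=2))
for c,b,a in holes(w,'blue',100): print(c,b.round(0).tolist(),a,lockpose(w,b))
E
```

```text
move dx -0.000 dy -0.001 dz 0.001 yaw 0.000 | tool [ 0.4528 -0.1124  0.1007] ang -95.0 t 8.6
0.09456344780571968 [-0.449616   -0.14604863 -0.96022601]
[339.5 195.5] [[332.0, 203.0], [332.0, 188.0], [347.0, 188.0], [347.0, 203.0]] 179.0 (array([ 0.47325562, -0.09055086]), np.float64(-3.7843092753068106), [np.float64(0.009798672768232418), np.float64(0.010301034782759821)])
```

View pics/w6.png

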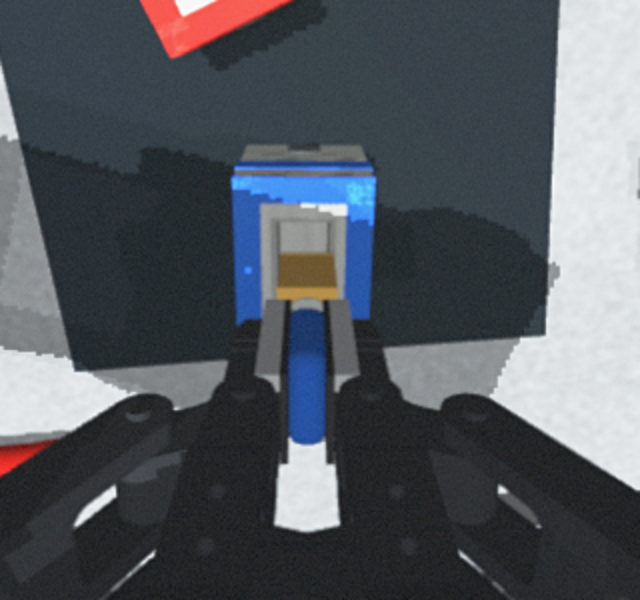

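The blue core sits over the blue lock's cavity (core at crop 277–337, frame centre 303), within about 1 mm. I'll nudge it and press down gradually.

Request:
send_rows(
  increments=[
    {"claw":1,"dx":0,"dy":-0.0018,"dz":0.03,"yaw":0},
    {"claw":1,"dx":0,"dy":-0.0018,"dz":0.04,"yaw":0},
    {"claw":1,"dx":0,"dy":-0.0018,"dz":0.05,"yaw":0},
    {"claw":1,"dx":0,"dy":-0.0018,"dz":0.06,"yaw":0},
    {"claw":1,"dx":0,"dy":-0.0018,"dz":0.07,"yaw":0},
    {"claw":1,"dx":0,"dy":-0.0018,"dz":0.07,"yaw":0},
    {"claw":1,"dx":0,"dy":-0.0018,"dz":0.07,"yaw":0},
  ],
)

```text
time: 9.45
tool_pos: [0.4514, -0.1121, 0.0649]
tool_rot: [0.0, 0.737, 0.676, 0.0]
contact_force: [-0.0, -0.9, -1.6]
gripper_width: 0.094
grasp_force: 61.4
```

Request:
send_rows(
  increments=[
    {"claw":1,"dx":0,"dy":0,"dz":0.01,"yaw":0},
    {"claw":1,"dx":0,"dy":0,"dz":0.017,"yaw":0},
    {"claw":1,"dx":0,"dy":0,"dz":0.02,"yaw":0},
    {"claw":1,"dx":0,"dy":0,"dz":0.022,"yaw":0},
    {"claw":1,"dx":0,"dy":0,"dz":0.022,"yaw":0},
    {"claw":1,"dx":0,"dy":0,"dz":0.022,"yaw":0},
  ],
)

```text
time: 10.2
tool_pos: [0.4511, -0.112, 0.0547]
tool_rot: [-0.001, 0.737, 0.676, -0.0]
contact_force: [-4.9, 1.4, 6.2]
gripper_width: 0.093
grasp_force: 62.6
```

Request:
send_rows(
  increments=[
    {"claw":1,"dx":0,"dy":0,"dz":0.003,"yaw":0},
    {"claw":1,"dx":0,"dy":0,"dz":0.005,"yaw":0},
    {"claw":1,"dx":0,"dy":0,"dz":0.005,"yaw":0},
    {"claw":1,"dx":0,"dy":0,"dz":0.005,"yaw":0},
  ],
)

```text
time: 10.7
tool_pos: [0.4515, -0.1121, 0.0546]
tool_rot: [-0.001, 0.737, 0.676, -0.001]
contact_force: [-11.1, 4.1, 21.5]
gripper_width: 0.101
grasp_force: 65.2
```

Home: TCP at 54.6 mm matches the expected 54.7 mm, and it doesn't move under 21 N. I'll release it and go over the red core.

Request:
send_rows(
  increments=[
    {"claw":1,"dx":0,"dy":0,"dz":-0.004,"yaw":0},
    {"claw":0.2,"dx":0,"dy":0,"dz":-0.004,"yaw":0},
    {"claw":0.2,"dx":0,"dy":0,"dz":-0.004,"yaw":0},
    {"claw":0.2,"dx":0,"dy":0,"dz":-0.006,"yaw":0},
    {"claw":0.2,"dx":0,"dy":0,"dz":-0.1,"yaw":0},
    {"claw":0.2,"dx":0,"dy":0,"dz":-0.214,"yaw":0},
    {"claw":0.2,"dx":-0.46,"dy":0.171,"dz":-0.214,"yaw":-0.021},
    {"claw":0.2,"dx":-0.46,"dy":0.171,"dz":-0.214,"yaw":-0.021},
    {"claw":0.2,"dx":-0.46,"dy":0.171,"dz":-0.214,"yaw":-0.021},
    {"claw":0.2,"dx":-0.46,"dy":0.171,"dz":-0.214,"yaw":-0.021},
    {"claw":0.2,"dx":-0.46,"dy":0.171,"dz":-0.114,"yaw":-0.021},
    {"claw":0.2,"dx":-0.46,"dy":0.171,"dz":-0.114,"yaw":-0.021},
    {"claw":0.2,"dx":-0.46,"dy":0.171,"dz":-0.114,"yaw":-0.021},
    {"claw":0.2,"dx":-0.46,"dy":0.171,"dz":-0.114,"yaw":-0.021},
    {"claw":0.2,"dx":-0.46,"dy":0.171,"dz":-0.114,"yaw":-0.021},
  ],
)

```text
time: 12.58
tool_pos: [0.5175, -0.3488, 0.1103]
tool_rot: [0.002, 0.726, 0.688, 0.0]
contact_force: [0.5, -0.4, -0.5]
gripper_width: 0.398
grasp_force: 0.0
```

```bash
python3 - <<'E'
from h import *
plan([.5168,-.3492,.034],-93.2); 
w=Cam('wrist'); 
for c,st,m in w.blobs('red',60): print(c,st)
a=Cam('side'); i=a.img[205:285,310:460]; show('s1',cv2.resize(np.hstack([i,cv2.resize(w.img[120:340,200:420],(80,80))]),None,fx=3.4,fy=5))
E
```

```text
move dx -0.001 dy -0.002 dz 0.153 yaw 0.001 | tool [ 0.5175 -0.3488  0.1103] ang -93.1 t 12.6
[19.42653722 51.65048544] [   0   30   49   44 1545]
[309.67833698 225.53391685] [304 205  13  41 457]
```

View pics/s1.png

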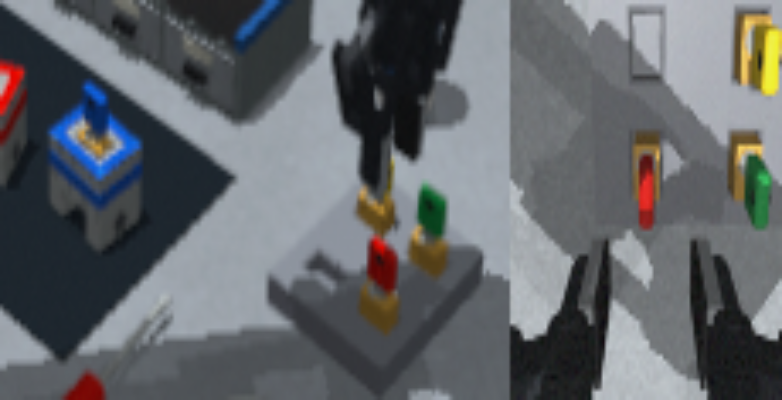

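The blue core is seated flush in the blue lock, and the red core stands below the open fingers with its key head at (310,225).

Request:
send_rows(
  increments=[
    {"claw":0.2,"dx":-0.001,"dy":-0.002,"dz":0.08,"yaw":0},
    {"claw":0.2,"dx":-0.001,"dy":-0.002,"dz":0.13,"yaw":0},
    {"claw":0.2,"dx":-0.001,"dy":-0.002,"dz":0.15,"yaw":0},
    {"claw":0.2,"dx":-0.001,"dy":-0.002,"dz":0.15,"yaw":0},
    {"claw":1,"dx":-0.001,"dy":-0.002,"dz":0.15,"yaw":0},
    {"claw":1,"dx":-0.001,"dy":-0.002,"dz":0.15,"yaw":0},
    {"claw":1,"dx":-0.001,"dy":-0.002,"dz":0.15,"yaw":0},
    {"claw":1,"dx":-0.001,"dy":-0.002,"dz":0.15,"yaw":0},
    {"claw":1,"dx":-0.001,"dy":-0.002,"dz":0.15,"yaw":0},
    {"claw":1,"dx":-0.001,"dy":-0.002,"dz":0.15,"yaw":0},
  ],
)

```text
time: 13.92
tool_pos: [0.5165, -0.3498, 0.035]
tool_rot: [0.001, 0.726, 0.687, 0.0]
contact_force: [-0.1, 0.5, 6.3]
gripper_width: 0.091
grasp_force: 62.1
```

```bash
python3 - <<'E'
from h import *
plan([.4292,-.0056,.15],19.6-90); checklocks()
E
```

```text
move dx 0.677 dy -0.212 dz -0.232 yaw -0.265 | tool [ 0.5165 -0.3498  0.035 ] ang -93.2 t 13.9
side red [ 0.4307 -0.0042] 101.0
side yellow [0.4473 0.2064] 71.5
side green [0.4285 0.1125] 88.5
side blue [ 0.453  -0.1123] 95.5
scene red [ 0.427  -0.0057] 78.5
scene yellow [0.4437 0.2054] 114.0
scene green [0.4236 0.1119] 108.0
```

Request:
send_rows(
  increments=[
    {"claw":1,"dx":0,"dy":0,"dz":-0.1,"yaw":0},
    {"claw":1,"dx":0,"dy":0,"dz":-0.232,"yaw":0},
    {"claw":1,"dx":0.1,"dy":-0.03,"dz":-0.232,"yaw":-0.265},
    {"claw":1,"dx":0.677,"dy":-0.212,"dz":-0.232,"yaw":-0.265},
    {"claw":1,"dx":0.677,"dy":-0.212,"dz":-0.232,"yaw":-0.265},
    {"claw":1,"dx":0.677,"dy":-0.212,"dz":-0.232,"yaw":-0.265},
    {"claw":1,"dx":0.677,"dy":-0.212,"dz":-0.232,"yaw":-0.265},
    {"claw":1,"dx":0.677,"dy":-0.212,"dz":-0.232,"yaw":-0.265},
    {"claw":1,"dx":0.677,"dy":-0.212,"dz":-0.232,"yaw":-0.265},
    {"claw":1,"dx":0.677,"dy":-0.212,"dz":-0.232,"yaw":-0.265},
    {"claw":1,"dx":0.677,"dy":-0.212,"dz":-0.18,"yaw":-0.265},
    {"claw":1,"dx":0.677,"dy":-0.212,"dz":-0.14,"yaw":-0.265},
    {"claw":1,"dx":0.677,"dy":-0.212,"dz":-0.14,"yaw":-0.265},
    {"claw":1,"dx":0.677,"dy":-0.212,"dz":-0.14,"yaw":-0.265},
    {"claw":1,"dx":0.677,"dy":-0.212,"dz":-0.14,"yaw":-0.265},
  ],
)

```text
time: 15.9
tool_pos: [0.4293, -0.0058, 0.1045]
tool_rot: [0.001, 0.577, 0.817, 0.0]
contact_force: [0.5, 0.4, -0.6]
gripper_width: 0.092
grasp_force: 61.3
```

```bash
cat >> h.py <<'E'
def hovercheck(col):
    """frame edges against the tool, in tool y (mm), on the lock's top plane"""
    w=Cam('wrist'); s=manip.state(); M=RT(s['tool_rot'])
    b=max(w.blobs(col,300,100,50),key=lambda b:b[1][4])[2]
    E=[]
    for r in range(0,400,1):
        x=np.flatnonzero(b[r])
        if len(x)>20: E.append((r,x[0],x[-1]))
    E=np.array(E,float)
    L=(w.plane(E[:,[1,0]],.053)-s['tool_pos'])@M*1e3; Rr=(w.plane(E[:,[2,0]],.053)-s['tool_pos'])@M*1e3
    for i in range(0,len(E),4): print(int(E[i,0]),L[i,:2].round(1),Rr[i,:2].round(1),'mid %.1f wid %.1f'%((L[i,1]+Rr[i,1])/2,Rr[i,1]-L[i,1]))
    return w
E
python3 - <<'E'
from h import *
plan([.4292,-.0056,.1],19.6-90); w=hovercheck('red'); print(manip.state()['gripper_width'])
show('w7',cv2.resize(w.img[100:300,200:440],None,fx=2,fy=2))
E
```

```text
move dx 0.000 dy -0.000 dz 0.009 yaw -0.000 | tool [ 0.4293 -0.0058  0.1045] ang -70.4 t 15.9
185 [ 29.3 -23.3] [29.3 23.2] mid -0.0 wid 46.5
189 [ 26.6 -24. ] [26.6 23.3] mid -0.4 wid 47.4
193 [ 23.8 -24.2] [23.8 23.4] mid -0.4 wid 47.6
197 [ 21.  -23.6] [21.  23.5] mid -0.0 wid 47.1
201 [ 18.2 -23.7] [18.2 23.6] mid -0.0 wid 47.3
205 [ 15.3 -23.8] [15.3 23.7] mid -0.0 wid 47.5
209 [ 12.5 -23.2] [12.5 23.8] mid 0.3 wid 47.0
213 [  9.6 -23.3] [ 9.6 23.9] mid 0.3 wid 47.2
217 [  6.6 -23.4] [ 6.7 24. ] mid 0.3 wid 47.5
221 [  3.7 -23.5] [ 3.7 24.1] mid 0.3 wid 47.7
225 [  0.7 -22.9] [ 0.7 24.2] mid 0.6 wid 47.2
229 [ -2.3 -23. ] [-2.3 24.3] mid 0.6 wid 47.4
233 [ -5.3 -23.2] [-5.3 23.8] mid 0.3 wid 46.9
237 [ -8.4 -23.3] [-8.4 23.9] mid 0.3 wid 47.1
241 [-11.4 -23.4] [-11.4  24. ] mid 0.3 wid 47.3
245 [-14.5 -22.8] [-14.6  24.1] mid 0.7 wid 46.8
249 [-17.7 -22.9] [-17.7  24.2] mid 0.7 wid 47.0
253 [-20.9 -23. ] [-20.9  24.3] mid 0.7 wid 47.3
257 [-24.  -23.1] [-24.1  24.4] mid 0.7 wid 47.5
0.09250532235979003
```

View pics/w7.png

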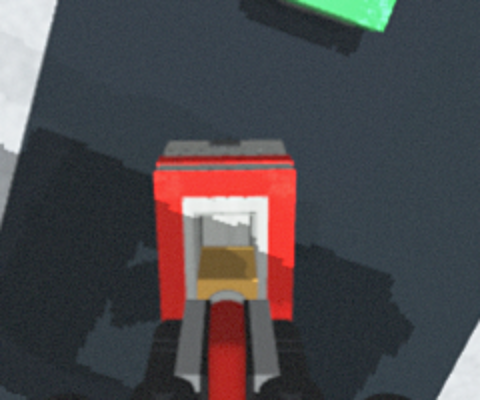

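The red core is centred over the red lock (frame 47 mm wide, offset 0.3 mm, far edge at about 29.5 mm). Inserting.

Request:
send_rows(
  increments=[
    {"claw":1,"dx":0,"dy":0.001,"dz":0.03,"yaw":-0.008},
    {"claw":1,"dx":0,"dy":0.001,"dz":0.045,"yaw":-0.008},
    {"claw":1,"dx":0,"dy":0.001,"dz":0.055,"yaw":-0.008},
    {"claw":1,"dx":0,"dy":0.001,"dz":0.065,"yaw":-0.008},
    {"claw":1,"dx":0,"dy":0.001,"dz":0.075,"yaw":-0.008},
    {"claw":1,"dx":0,"dy":0.001,"dz":0.085,"yaw":-0.008},
    {"claw":1,"dx":0,"dy":0.001,"dz":0.092,"yaw":-0.008},
    {"claw":1,"dx":0,"dy":0.001,"dz":0.097,"yaw":-0.008},
    {"claw":1,"dx":0,"dy":0.001,"dz":0.1,"yaw":-0.008},
    {"claw":1,"dx":0,"dy":0.001,"dz":0.101,"yaw":-0.008},
    {"claw":1,"dx":0,"dy":0.001,"dz":0.101,"yaw":-0.008},
  ],
)

```text
time: 17.32
tool_pos: [0.4292, -0.005, 0.0559]
tool_rot: [-0.001, 0.571, 0.821, -0.001]
contact_force: [-10.1, 1.5, 20.5]
gripper_width: 0.095
grasp_force: 64.7
```

Request:
send_rows(
  increments=[
    {"claw":1,"dx":0,"dy":0,"dz":-0.004,"yaw":0},
    {"claw":0.2,"dx":0,"dy":0,"dz":-0.004,"yaw":0},
    {"claw":0.2,"dx":0,"dy":0,"dz":-0.004,"yaw":0},
    {"claw":0.2,"dx":0,"dy":0,"dz":-0.006,"yaw":0},
    {"claw":0.2,"dx":0,"dy":0,"dz":-0.1,"yaw":0},
    {"claw":0.2,"dx":0,"dy":0,"dz":-0.22,"yaw":0},
    {"claw":0.2,"dx":-0.754,"dy":0.057,"dz":-0.22,"yaw":0.258},
    {"claw":0.2,"dx":-0.754,"dy":0.057,"dz":-0.22,"yaw":0.258},
    {"claw":0.2,"dx":-0.754,"dy":0.057,"dz":-0.22,"yaw":0.258},
    {"claw":0.2,"dx":-0.754,"dy":0.057,"dz":-0.22,"yaw":0.258},
    {"claw":0.2,"dx":-0.754,"dy":0.057,"dz":-0.22,"yaw":0.258},
    {"claw":0.2,"dx":-0.754,"dy":0.057,"dz":-0.22,"yaw":0.258},
    {"claw":0.2,"dx":-0.754,"dy":0.057,"dz":-0.22,"yaw":0.258},
    {"claw":0.2,"dx":-0.754,"dy":0.057,"dz":-0.112,"yaw":0.258},
    {"claw":0.2,"dx":-0.754,"dy":0.057,"dz":-0.112,"yaw":0.258},
    {"claw":0.2,"dx":-0.754,"dy":0.057,"dz":-0.112,"yaw":0.258},
    {"claw":0.2,"dx":-0.754,"dy":0.057,"dz":-0.112,"yaw":0.258},
  ],
)

```text
time: 19.45
tool_pos: [0.5877, -0.3491, 0.1119]
tool_rot: [0.002, 0.718, 0.696, 0.0]
contact_force: [0.7, 0.6, 0.5]
gripper_width: 0.399
grasp_force: 0.0
```

```bash
cat >> h.py <<'E'
def headcheck(col):
    """key head seen from the hover, in tool x,y (mm) of the TCP, top plane"""
    w=Cam('wrist'); s=manip.state(); M=RT(s['tool_rot'])
    for c,st,m in w.blobs(col,150):
        if 270<c[0]<360 and 150<c[1]<330: print(col,'head',c.round(1),st,((w.plane(c,.060)-s['tool_pos'])@M*1e3)[0,:2].round(1))
E
python3 - <<'E'
from h import *
plan([.5792,-.3525,.0355],-93.2); headcheck('green'); print(manip.state()['gripper_width'])
E
```

```text
move dx -0.007 dy -0.017 dz 0.153 yaw 0.016 | tool [ 0.5877 -0.3491  0.1119] ang -91.8 t 19.4
green head [301. 229.] [295 209  13  40 424] [-1.9 -7.5]
0.40224645288281796
```

Request:
send_rows(
  increments=[
    {"claw":0.2,"dx":-0.006,"dy":-0.016,"dz":0.05,"yaw":0.016},
    {"claw":0.2,"dx":-0.006,"dy":-0.016,"dz":0.1,"yaw":0.016},
    {"claw":0.2,"dx":-0.006,"dy":-0.016,"dz":0.13,"yaw":0.016},
    {"claw":0.2,"dx":-0.006,"dy":-0.016,"dz":0.152,"yaw":0.016},
    {"claw":0.2,"dx":-0.006,"dy":-0.016,"dz":0.152,"yaw":0.016},
    {"claw":1,"dx":-0.006,"dy":-0.016,"dz":0.152,"yaw":0.016},
    {"claw":1,"dx":-0.006,"dy":-0.016,"dz":0.152,"yaw":0.016},
    {"claw":1,"dx":-0.006,"dy":-0.016,"dz":0.152,"yaw":0.016},
    {"claw":1,"dx":-0.006,"dy":-0.016,"dz":0.152,"yaw":0.016},
    {"claw":1,"dx":-0.006,"dy":-0.016,"dz":0.152,"yaw":0.016},
    {"claw":1,"dx":-0.006,"dy":-0.016,"dz":0.152,"yaw":0.016},
  ],
)

```text
time: 20.88
tool_pos: [0.5791, -0.352, 0.0341]
tool_rot: [0.001, 0.727, 0.687, 0.0]
contact_force: [0.3, -0.3, 6.3]
gripper_width: 0.093
grasp_force: 60.0
```

```bash
python3 - <<'E'
from h import *
plan([.4258,.1102,.15],-0.3-90); checklocks()
E
```

```text
move dx 0.905 dy -0.358 dz -0.233 yaw -0.034 | tool [ 0.5791 -0.352   0.0341] ang -93.2 t 20.9
side red [ 0.4055 -0.0214] 95.0
side yellow [0.4473 0.2064] 71.5
side green [0.4285 0.1125] 88.5
side blue [ 0.453  -0.1123] 95.5
scene red [ 0.4043 -0.0186] 68.5
scene yellow [0.4434 0.2054] 112.0
scene green [0.4236 0.1119] 108.0
scene blue [ 0.4529 -0.1115] 66.5
```

Red has been nudged about 3 cm with its core in; I'll check that later. On to green.

Request:
send_rows(
  increments=[
    {"claw":1,"dx":0,"dy":0,"dz":-0.1,"yaw":0},
    {"claw":1,"dx":0,"dy":0,"dz":-0.24,"yaw":0},
    {"claw":1,"dx":0.1,"dy":-0.04,"dz":-0.24,"yaw":-0.034},
    {"claw":1,"dx":0.905,"dy":-0.358,"dz":-0.24,"yaw":-0.034},
    {"claw":1,"dx":0.905,"dy":-0.358,"dz":-0.24,"yaw":-0.034},
    {"claw":1,"dx":0.905,"dy":-0.358,"dz":-0.24,"yaw":-0.034},
    {"claw":1,"dx":0.905,"dy":-0.358,"dz":-0.24,"yaw":-0.034},
    {"claw":1,"dx":0.905,"dy":-0.358,"dz":-0.24,"yaw":-0.034},
    {"claw":1,"dx":0.905,"dy":-0.358,"dz":-0.24,"yaw":-0.034},
    {"claw":1,"dx":0.905,"dy":-0.358,"dz":-0.24,"yaw":-0.034},
    {"claw":1,"dx":0.905,"dy":-0.358,"dz":-0.24,"yaw":-0.034},
    {"claw":1,"dx":0.905,"dy":-0.358,"dz":-0.24,"yaw":-0.034},
    {"claw":1,"dx":0.905,"dy":-0.358,"dz":-0.24,"yaw":-0.034},
    {"claw":1,"dx":0.905,"dy":-0.358,"dz":-0.18,"yaw":-0.034},
    {"claw":1,"dx":0.905,"dy":-0.358,"dz":-0.14,"yaw":-0.034},
    {"claw":1,"dx":0.905,"dy":-0.358,"dz":-0.14,"yaw":-0.034},
    {"claw":1,"dx":0.905,"dy":-0.358,"dz":-0.14,"yaw":-0.034},
    {"claw":1,"dx":0.905,"dy":-0.358,"dz":-0.14,"yaw":-0.034},
  ],
)

```text
time: 23.22
tool_pos: [0.4262, 0.1102, 0.1041]
tool_rot: [0.001, 0.709, 0.705, 0.001]
contact_force: [-0.1, -0.9, -1.5]
gripper_width: 0.098
grasp_force: 61.4
```

```bash
sed -i 's/range(0,len(E),4)/range(0,len(E),9)/' h.py; python3 - <<'E'
from h import *
plan([.4258,.1102,.0551],-0.3-90); hovercheck('green'); print(manip.state()['gripper_width'])
E
```

```text
move dx -0.000 dy -0.001 dz 0.098 yaw -0.001 | tool [0.4262 0.1102 0.1041] ang -90.4 t 23.2
185 [ 29.8 -14.3] [29.8 23.5] mid 4.6 wid 37.8
194 [ 23.6 -23.8] [23.6 23.7] mid -0.0 wid 47.5
203 [ 17.2 -24. ] [17.2 23.3] mid -0.4 wid 47.3
212 [ 10.8 -23.6] [10.8 24.2] mid 0.3 wid 47.8
221 [  4.2 -23.1] [ 4.2 23.7] mid 0.3 wid 46.9
230 [ -2.5 -23.4] [-2.5 24. ] mid 0.3 wid 47.4
239 [ -9.4 -22.9] [-9.4 24.2] mid 0.7 wid 47.1
248 [-16.4 -23.2] [-16.4  24.5] mid 0.7 wid 47.6
257 [-23.5 -22.7] [-23.5  24. ] mid 0.7 wid 46.7
0.09257087184777608
```

Request:
send_rows(
  increments=[
    {"claw":1,"dx":0,"dy":0,"dz":0.03,"yaw":-0.004},
    {"claw":1,"dx":0,"dy":0,"dz":0.045,"yaw":-0.004},
    {"claw":1,"dx":0,"dy":0,"dz":0.055,"yaw":-0.004},
    {"claw":1,"dx":0,"dy":0,"dz":0.065,"yaw":-0.004},
    {"claw":1,"dx":0,"dy":0,"dz":0.075,"yaw":-0.004},
    {"claw":1,"dx":0,"dy":0,"dz":0.085,"yaw":-0.004},
    {"claw":1,"dx":0,"dy":0,"dz":0.092,"yaw":-0.004},
    {"claw":1,"dx":0,"dy":0,"dz":0.098,"yaw":-0.004},
    {"claw":1,"dx":0,"dy":0,"dz":0.101,"yaw":-0.004},
    {"claw":1,"dx":0,"dy":0,"dz":0.102,"yaw":-0.004},
    {"claw":1,"dx":0,"dy":0,"dz":0.102,"yaw":-0.004},
  ],
)

```text
time: 24.65
tool_pos: [0.4257, 0.1106, 0.055]
tool_rot: [-0.001, 0.707, 0.707, -0.001]
contact_force: [-9.7, -0.4, 20.8]
gripper_width: 0.093
grasp_force: 64.9
```

```bash
python3 - <<'E'
from h import *
plan([.5819,-.3012,.11],-93.2)
E
```

```text
move dx -0.824 dy 0.312 dz -0.110 yaw 0.038 | tool [0.4257 0.1106 0.055 ] ang -90.0 t 24.6
```

Request:
send_rows(
  increments=[
    {"claw":1,"dx":0,"dy":0,"dz":-0.004,"yaw":0},
    {"claw":0.2,"dx":0,"dy":0,"dz":-0.004,"yaw":0},
    {"claw":0.2,"dx":0,"dy":0,"dz":-0.004,"yaw":0},
    {"claw":0.2,"dx":0,"dy":0,"dz":-0.006,"yaw":0},
    {"claw":0.2,"dx":0,"dy":0,"dz":-0.1,"yaw":0},
    {"claw":0.2,"dx":0,"dy":0,"dz":-0.22,"yaw":0},
    {"claw":0.2,"dx":-0.824,"dy":0.312,"dz":-0.22,"yaw":0.038},
    {"claw":0.2,"dx":-0.824,"dy":0.312,"dz":-0.22,"yaw":0.038},
    {"claw":0.2,"dx":-0.824,"dy":0.312,"dz":-0.22,"yaw":0.038},
    {"claw":0.2,"dx":-0.824,"dy":0.312,"dz":-0.22,"yaw":0.038},
    {"claw":0.2,"dx":-0.824,"dy":0.312,"dz":-0.22,"yaw":0.038},
    {"claw":0.2,"dx":-0.824,"dy":0.312,"dz":-0.22,"yaw":0.038},
    {"claw":0.2,"dx":-0.824,"dy":0.312,"dz":-0.22,"yaw":0.038},
    {"claw":0.2,"dx":-0.824,"dy":0.312,"dz":-0.22,"yaw":0.038},
    {"claw":0.2,"dx":-0.824,"dy":0.312,"dz":-0.22,"yaw":0.038},
    {"claw":0.2,"dx":-0.824,"dy":0.312,"dz":-0.112,"yaw":0.038},
    {"claw":0.2,"dx":-0.824,"dy":0.312,"dz":-0.112,"yaw":0.038},
    {"claw":0.2,"dx":-0.824,"dy":0.312,"dz":-0.112,"yaw":0.038},
    {"claw":0.2,"dx":-0.824,"dy":0.312,"dz":-0.112,"yaw":0.038},
  ],
)

```text
time: 27.02
tool_pos: [0.5827, -0.3018, 0.1107]
tool_rot: [0.002, 0.727, 0.687, 0.0]
contact_force: [0.3, 0.5, -0.1]
gripper_width: 0.397
grasp_force: 0.0
```

```bash
python3 - <<'E'
from h import *
plan([.5819,-.3012,.0355],-93.2); headcheck('yellow'); print(manip.state()['gripper_width'])
E
```

```text
move dx 0.001 dy -0.002 dz 0.150 yaw 0.000 | tool [ 0.5827 -0.3018  0.1107] ang -93.2 t 27.0
yellow head [311.9 223.5] [306 203  13  41 459] [2.8 0.2]
0.40056067888526925
```

Request:
send_rows(
  increments=[
    {"claw":0.2,"dx":0.002,"dy":-0.001,"dz":0.05,"yaw":0},
    {"claw":0.2,"dx":0.002,"dy":-0.001,"dz":0.1,"yaw":0},
    {"claw":0.2,"dx":0.002,"dy":-0.001,"dz":0.13,"yaw":0},
    {"claw":0.2,"dx":0.002,"dy":-0.001,"dz":0.149,"yaw":0},
    {"claw":0.2,"dx":0.002,"dy":-0.001,"dz":0.149,"yaw":0},
    {"claw":1,"dx":0.002,"dy":-0.001,"dz":0.149,"yaw":0},
    {"claw":1,"dx":0.002,"dy":-0.001,"dz":0.149,"yaw":0},
    {"claw":1,"dx":0.002,"dy":-0.001,"dz":0.149,"yaw":0},
    {"claw":1,"dx":0.002,"dy":-0.001,"dz":0.149,"yaw":0},
    {"claw":1,"dx":0.002,"dy":-0.001,"dz":0.149,"yaw":0},
    {"claw":1,"dx":0.002,"dy":-0.001,"dz":0.149,"yaw":0},
  ],
)

```text
time: 28.45
tool_pos: [0.5817, -0.301, 0.0346]
tool_rot: [0.001, 0.727, 0.687, 0.0]
contact_force: [0.5, 0.2, 5.3]
gripper_width: 0.093
grasp_force: 59.7
```

```bash
python3 - <<'E'
from h import *
plan([.445,.2042,.15],-24-90); checklocks()
E
```

```text
move dx 0.993 dy -0.330 dz -0.233 yaw 0.242 | tool [ 0.5817 -0.301   0.0346] ang -93.2 t 28.4
side red [ 0.4055 -0.0214] 96.5
side yellow [0.4473 0.2064] 71.5
side green [0.4285 0.1125] 76.5
side blue [ 0.453  -0.1123] 95.5
scene red [ 0.4048 -0.0182] 67.5
scene yellow [0.4437 0.2054] 112.0
scene green [0.4236 0.1119] 96.0
scene blue [ 0.4529 -0.1115] 66.5
```

Request:
send_rows(
  increments=[
    {"claw":1,"dx":0,"dy":0,"dz":-0.1,"yaw":0},
    {"claw":1,"dx":0,"dy":0,"dz":-0.24,"yaw":0},
    {"claw":1,"dx":0.1,"dy":-0.03,"dz":-0.24,"yaw":0.242},
    {"claw":1,"dx":0.993,"dy":-0.33,"dz":-0.24,"yaw":0.242},
    {"claw":1,"dx":0.993,"dy":-0.33,"dz":-0.24,"yaw":0.242},
    {"claw":1,"dx":0.993,"dy":-0.33,"dz":-0.24,"yaw":0.242},
    {"claw":1,"dx":0.993,"dy":-0.33,"dz":-0.24,"yaw":0.242},
    {"claw":1,"dx":0.993,"dy":-0.33,"dz":-0.24,"yaw":0.242},
    {"claw":1,"dx":0.993,"dy":-0.33,"dz":-0.24,"yaw":0.242},
    {"claw":1,"dx":0.993,"dy":-0.33,"dz":-0.24,"yaw":0.242},
    {"claw":1,"dx":0.993,"dy":-0.33,"dz":-0.24,"yaw":0.242},
    {"claw":1,"dx":0.993,"dy":-0.33,"dz":-0.24,"yaw":0.242},
    {"claw":1,"dx":0.993,"dy":-0.33,"dz":-0.24,"yaw":0.242},
    {"claw":1,"dx":0.993,"dy":-0.33,"dz":-0.24,"yaw":0.242},
    {"claw":1,"dx":0.993,"dy":-0.33,"dz":-0.18,"yaw":0.242},
    {"claw":1,"dx":0.993,"dy":-0.33,"dz":-0.14,"yaw":0.242},
    {"claw":1,"dx":0.993,"dy":-0.33,"dz":-0.14,"yaw":0.242},
    {"claw":1,"dx":0.993,"dy":-0.33,"dz":-0.14,"yaw":0.242},
    {"claw":1,"dx":0.993,"dy":-0.33,"dz":-0.14,"yaw":0.242},
  ],
)

```text
time: 30.92
tool_pos: [0.4452, 0.2046, 0.1047]
tool_rot: [0.0, 0.839, 0.544, 0.001]
contact_force: [-0.1, 1.2, -1.6]
gripper_width: 0.091
grasp_force: 61.7
```

```bash
python3 - <<'E'
from h import *
plan([.445,.2042,.0556],-114); w=hovercheck('yellow'); print(manip.state()['gripper_width'])
E
```

```text
move dx -0.001 dy -0.000 dz 0.098 yaw -0.001 | tool [0.4452 0.2046 0.1047] ang -114.1 t 30.9
186 [29.4 -0.8] [29.4 23.8] mid 11.5 wid 24.6
195 [ 23.2 -23. ] [23.2 24.1] mid 0.5 wid 47.1
204 [ 16.8 -23.2] [16.8 24.3] mid 0.5 wid 47.5
213 [ 10.3 -22.8] [10.3 23.8] mid 0.5 wid 46.6
222 [  3.7 -23. ] [ 3.7 24.1] mid 0.5 wid 47.1
231 [ -3.  -22.6] [-3.  24.3] mid 0.9 wid 46.9
240 [ -9.9 -22.1] [-9.9 24.5] mid 1.2 wid 46.6
249 [-16.9 -22.3] [-16.9  24.8] mid 1.2 wid 47.1
258 [-24.1 -21.8] [-24.1  25. ] mid 1.6 wid 46.9
0.09085657897583392
```

Request:
send_rows(
  increments=[
    {"claw":1,"dx":0,"dy":0.001,"dz":0.03,"yaw":-0.01},
    {"claw":1,"dx":0,"dy":0.001,"dz":0.045,"yaw":-0.01},
    {"claw":1,"dx":0,"dy":0.001,"dz":0.055,"yaw":-0.01},
    {"claw":1,"dx":0,"dy":0.001,"dz":0.065,"yaw":-0.01},
    {"claw":1,"dx":0,"dy":0.001,"dz":0.075,"yaw":-0.01},
    {"claw":1,"dx":0,"dy":0.001,"dz":0.085,"yaw":-0.01},
    {"claw":1,"dx":0,"dy":0.001,"dz":0.092,"yaw":-0.01},
    {"claw":1,"dx":0,"dy":0.001,"dz":0.098,"yaw":-0.01},
    {"claw":1,"dx":0,"dy":0.001,"dz":0.101,"yaw":-0.01},
    {"claw":1,"dx":0,"dy":0.001,"dz":0.102,"yaw":-0.01},
    {"claw":1,"dx":0,"dy":0.001,"dz":0.102,"yaw":-0.01},
  ],
)

```text
time: 32.35
tool_pos: [0.4451, 0.2045, 0.0555]
tool_rot: [-0.0, 0.835, 0.551, -0.001]
contact_force: [-9.6, -3.8, 19.3]
gripper_width: 0.094
grasp_force: 64.8
```

The yellow core is home too. I'm already aligned over yellow, so I'll release it, open wider, lower around the lock and grip it across its x.

Request:
send_rows(
  increments=[
    {"claw":1,"dx":0,"dy":0,"dz":-0.004,"yaw":0},
    {"claw":0.2,"dx":0,"dy":0,"dz":-0.004,"yaw":0},
    {"claw":0.2,"dx":0,"dy":0,"dz":-0.004,"yaw":0},
    {"claw":-0.55,"dx":0,"dy":0,"dz":-0.04,"yaw":0},
    {"claw":-0.55,"dx":0,"dy":0,"dz":-0.06,"yaw":0},
    {"claw":-0.55,"dx":0,"dy":0,"dz":-0.06,"yaw":0},
    {"claw":-0.55,"dx":0,"dy":0,"dz":-0.06,"yaw":0},
    {"claw":-0.55,"dx":0,"dy":0,"dz":-0.06,"yaw":0},
  ],
)

```text
time: 33.35
tool_pos: [0.4443, 0.2042, 0.0818]
tool_rot: [-0.0, 0.835, 0.551, -0.0]
contact_force: [-0.1, -0.4, 0.2]
gripper_width: 0.772
grasp_force: 0.0
```

```bash
python3 - <<'E'
from h import *
import pickle
plan([.445,.2042,.019]); hovercheck('yellow'); print(manip.state()['gripper_width'])
w2=pickle.load(open('w2.pkl','rb')); print(w2.plane([[560,105],[560,128],[630,105],[630,130]],.043).round(3))
E
```

```text
move dx 0.001 dy 0.001 dz 0.126 yaw 0.000 | tool [0.4443 0.2042 0.0818] ang -113.2 t 33.4
195 [ 29.9 -22.1] [29.9 24.8] mid 1.3 wid 46.9
204 [ 24.2 -22.3] [24.3 25. ] mid 1.4 wid 47.3
213 [ 18.5 -21.9] [18.6 25.3] mid 1.7 wid 47.2
222 [ 12.7 -22.2] [12.7 24.9] mid 1.4 wid 47.0
231 [  6.7 -22.4] [ 6.8 25.1] mid 1.4 wid 47.5
240 [  0.6 -22. ] [ 0.7 25.4] mid 1.7 wid 47.4
249 [ -5.6 -21.6] [-5.5 25. ] mid 1.7 wid 46.6
258 [-11.9 -21.2] [-11.8  25.3] mid 2.0 wid 46.4
267 [-18.4 -21.4] [-18.3  25.5] mid 2.0 wid 46.9
276 [-25.  -21.6] [-24.9  25.8] mid 2.1 wid 47.4
0.7725592684321243
[[0.418 0.249 0.043]
 [0.443 0.256 0.043]
 [0.419 0.325 0.043]
 [0.446 0.334 0.043]]
```

Request:
send_rows(
  increments=[
    {"claw":-0.55,"dx":0.001,"dy":0.003,"dz":0.04,"yaw":0},
    {"claw":-0.55,"dx":0.001,"dy":0.003,"dz":0.08,"yaw":0},
    {"claw":-0.55,"dx":0.001,"dy":0.003,"dz":0.11,"yaw":0},
    {"claw":-0.55,"dx":0.001,"dy":0.003,"dz":0.125,"yaw":0},
    {"claw":-0.55,"dx":0.001,"dy":0.003,"dz":0.125,"yaw":0},
    {"claw":1,"dx":0.001,"dy":0.003,"dz":0.125,"yaw":0},
    {"claw":1,"dx":0.001,"dy":0.003,"dz":0.125,"yaw":0},
    {"claw":1,"dx":0.001,"dy":0.003,"dz":0.125,"yaw":0},
    {"claw":1,"dx":0.001,"dy":0.003,"dz":0.125,"yaw":0},
  ],
)

```text
time: 34.52
tool_pos: [0.4467, 0.2047, 0.0208]
tool_rot: [-0.0, 0.835, 0.551, 0.001]
contact_force: [-4.1, 1.9, 5.5]
gripper_width: 0.533
grasp_force: 63.4
```

```bash
python3 - <<'E'
from h import *
plan([.6670,.1175,.14],-88.2); s=manip.state(); print(s['gripper_width'],s['grasp_force'],s['contact_force'])
E
```

```text
move dx 0.013 dy 0.474 dz -0.238 yaw -0.291 | tool [0.4467 0.2047 0.0208] ang -113.2 t 34.5
0.5334272995069669 63.39630076254252 [-4.10344567  1.86849002  5.49308137]
```

Request:
send_rows(
  increments=[
    {"claw":1,"dx":0,"dy":0,"dz":-0.06,"yaw":0},
    {"claw":1,"dx":0,"dy":0,"dz":-0.15,"yaw":0},
    {"claw":1,"dx":0,"dy":0,"dz":-0.238,"yaw":0},
    {"claw":1,"dx":0.003,"dy":0.1,"dz":-0.238,"yaw":-0.06},
    {"claw":1,"dx":0.006,"dy":0.2,"dz":-0.238,"yaw":-0.12},
    {"claw":1,"dx":0.01,"dy":0.3,"dz":-0.238,"yaw":-0.18},
    {"claw":1,"dx":0.013,"dy":0.4,"dz":-0.238,"yaw":-0.25},
    {"claw":1,"dx":0.013,"dy":0.474,"dz":-0.238,"yaw":-0.291},
    {"claw":1,"dx":0.013,"dy":0.474,"dz":-0.238,"yaw":-0.291},
    {"claw":1,"dx":0.013,"dy":0.474,"dz":-0.238,"yaw":-0.291},
    {"claw":1,"dx":0.013,"dy":0.474,"dz":-0.238,"yaw":-0.291},
  ],
)

```text
time: 35.9
tool_pos: [0.6652, 0.1173, 0.1376]
tool_rot: [-0.001, 0.696, 0.719, -0.001]
contact_force: [-0.1, 0.3, -7.8]
gripper_width: 0.528
grasp_force: 65.2
```

```bash
python3 - <<'E'
from h import *
import pickle
plan([.6690,.1175,.0678],-88.2); w=Cam('wrist'); show('w8',w.img); pickle.dump(w,open('w8.pkl','wb')); s=manip.state(); print(s['gripper_width'],s['contact_force'])
E
```

```text
move dx 0.000 dy 0.008 dz 0.140 yaw 0.001 | tool [0.6652 0.1173 0.1376] ang -88.1 t 35.9
0.5299971844935462 [-0.2485295  -0.1532369  -7.25228217]
```

View pics/w8.png

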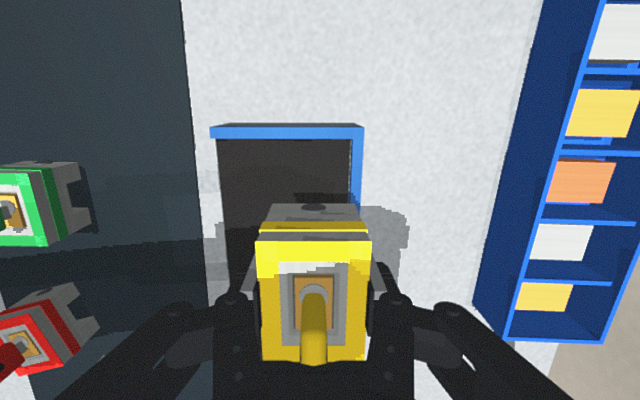

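Yellow is held with its brass flush at (313,300), and red and green on the mat also show cores seated. The shelf's far-left back corner is at (363,127) and front corner at (210,129). I'll check the shelf's height across two views.

```bash
python3 - <<'E'
from h import *
import pickle
w3=pickle.load(open('w3.pkl','rb'));w8=pickle.load(open('w8.pkl','rb'))
b=max([b for b in w8.blobs('blue',100) if 200<b[0][0]<380],key=lambda b:b[1][4])
k=max(cv2.findContours(b[2],0,2)[0],key=cv2.contourArea).reshape(-1,2)
print(k[np.argmax(k[:,0]-k[:,1])],k[np.argmin(k[:,0]+k[:,1])])
m=b[2]
for r in(150,165,180,195):
    x=np.flatnonzero(m[r]); x=x[x>300]; print(r,x[[0,-1]] if len(x) else None, [w8.plane([x[0]-.5,r],z)[0].round(4) for z in(.05,.06)],w8.plane([x[-1]+.5,r],.06)[0].round(4))
print(tri([w3.ray([548.5,211.5]),w8.ray(k[np.argmax(k[:,0]-k[:,1])])]),tri([w3.ray([570.5,117]),w8.ray(k[np.argmin(k[:,0]+k[:,1])])]))
E
```

```text
[363 128] [210 127]
150 [351 362] [array([0.6927, 0.1661, 0.05  ]), array([0.6914, 0.1674, 0.06  ])] [0.7001 0.1677 0.06  ]
165 [351 361] [array([0.6935, 0.1546, 0.05  ]), array([0.6922, 0.1565, 0.06  ])] [0.7003 0.1567 0.06  ]
180 [350 360] [array([0.6936, 0.1428, 0.05  ]), array([0.6923, 0.1451, 0.06  ])] [0.7005 0.1454 0.06  ]
195 [350 359] [array([0.6945, 0.1306, 0.05  ]), array([0.6931, 0.1335, 0.06  ])] [0.7007 0.1337 0.06  ]
(array([0.69886667, 0.18323003, 0.06097148]), np.float64(0.0001246241843135425)) (array([0.59065822, 0.1802009 , 0.06022681]), np.float64(0.000261802949923749))
```

Request:
send_rows(
  increments=[
    {"claw":1,"dx":0,"dy":0.007,"dz":0.04,"yaw":0},
    {"claw":1,"dx":0,"dy":0.007,"dz":0.08,"yaw":0},
    {"claw":1,"dx":0,"dy":0.007,"dz":0.11,"yaw":0},
    {"claw":1,"dx":0,"dy":0.007,"dz":0.125,"yaw":0},
    {"claw":1,"dx":0,"dy":0.007,"dz":0.132,"yaw":0},
    {"claw":1,"dx":0,"dy":0.007,"dz":0.136,"yaw":0},
    {"claw":1,"dx":0,"dy":0.007,"dz":0.138,"yaw":0},
    {"claw":1,"dx":0,"dy":0.007,"dz":0.138,"yaw":0},
    {"claw":1,"dx":0,"dy":0.007,"dz":0.138,"yaw":0},
  ],
)

```text
time: 37.08
tool_pos: [0.6702, 0.117, 0.0702]
tool_rot: [0.0, 0.696, 0.718, 0.0]
contact_force: [-3.3, 0.8, -4.9]
gripper_width: 0.528
grasp_force: 65.3
```

Request:
send_rows(
  increments=[
    {"claw":1,"dx":0,"dy":0,"dz":0.003,"yaw":0},
    {"claw":1,"dx":0,"dy":0,"dz":0.005,"yaw":0},
    {"claw":1,"dx":0,"dy":0,"dz":0.005,"yaw":0},
    {"claw":1,"dx":0,"dy":0,"dz":0.005,"yaw":0},
  ],
)

```text
time: 37.58
tool_pos: [0.6702, 0.117, 0.0679]
tool_rot: [-0.0, 0.696, 0.718, -0.0]
contact_force: [-5.1, -0.2, -1.3]
gripper_width: 0.529
grasp_force: 66.0
```

Request:
send_rows(
  increments=[
    {"claw":-0.6,"dx":0,"dy":0,"dz":0,"yaw":0},
    {"claw":-0.6,"dx":0,"dy":0,"dz":0,"yaw":0},
    {"claw":-0.6,"dx":0,"dy":0,"dz":0,"yaw":0},
    {"claw":-0.6,"dx":0,"dy":0,"dz":-0.08,"yaw":0},
    {"claw":-0.6,"dx":0,"dy":0,"dz":-0.2,"yaw":0},
    {"claw":-0.6,"dx":0,"dy":0,"dz":-0.205,"yaw":0},
    {"claw":-0.6,"dx":0.002,"dy":-0.489,"dz":-0.205,"yaw":0.024},
    {"claw":-0.6,"dx":0.002,"dy":-0.489,"dz":-0.205,"yaw":0.024},
    {"claw":-0.6,"dx":0.002,"dy":-0.489,"dz":-0.205,"yaw":0.024},
    {"claw":-0.6,"dx":0.002,"dy":-0.489,"dz":-0.205,"yaw":0.024},
    {"claw":-0.6,"dx":0.002,"dy":-0.489,"dz":-0.075,"yaw":0.024},
    {"claw":-0.6,"dx":0.002,"dy":-0.489,"dz":-0.075,"yaw":0.024},
    {"claw":-0.6,"dx":0.002,"dy":-0.489,"dz":-0.075,"yaw":0.024},
    {"claw":-0.6,"dx":0.002,"dy":-0.489,"dz":-0.075,"yaw":0.024},
  ],
)

```text
time: 39.33
tool_pos: [0.4276, 0.1103, 0.1065]
tool_rot: [0.001, 0.709, 0.706, 0.001]
contact_force: [-0.1, 0.0, -0.5]
gripper_width: 0.801
grasp_force: 0.0
```

```bash
python3 - <<'E'
from h import *
checklocks(); plan([.4258,.1102,.02],-90.3); hovercheck('green'); s=manip.state(); print(s['gripper_width'],s['contact_force'])
E
```

```text
side red [ 0.4055 -0.0214] 96.5
side green [0.4257 0.109 ] 78.5
side blue [ 0.453  -0.1123] 95.5
scene green [0.4236 0.1119] 92.0
move dx -0.000 dy -0.003 dz 0.172 yaw 0.001 | tool [0.4273 0.1103 0.1062] ang -90.2 t 39.4
184 [30.   1.1] [30.1 21.9] mid 11.5 wid 20.7
193 [ 23.8 -24.6] [23.8 22.7] mid -0.9 wid 47.3
202 [ 17.4 -24.8] [17.4 22.3] mid -1.3 wid 47.1
211 [ 10.9 -24.4] [10.9 23.2] mid -0.6 wid 47.6
220 [  4.2 -24.6] [ 4.3 22.7] mid -1.0 wid 47.3
229 [ -2.5 -24.2] [-2.5 22.9] mid -0.6 wid 47.1
238 [ -9.4 -23.7] [-9.4 23.2] mid -0.3 wid 46.9
247 [-16.5 -24. ] [-16.5  23.4] mid -0.3 wid 47.3
256 [-23.7 -24.2] [-23.7  23.6] mid -0.3 wid 47.8
265 [-31.  -23.7] [-31.   22.4] mid -0.7 wid 46.1
0.7998612483058951 [ 0.68882569  0.27483793 -0.3735563 ]
```

Request:
send_rows(
  increments=[
    {"claw":-0.6,"dx":0,"dy":-0.002,"dz":0.06,"yaw":0},
    {"claw":-0.6,"dx":0,"dy":-0.002,"dz":0.12,"yaw":0},
    {"claw":-0.6,"dx":0,"dy":-0.002,"dz":0.155,"yaw":0},
    {"claw":-0.6,"dx":0,"dy":-0.002,"dz":0.17,"yaw":0},
    {"claw":-0.6,"dx":0,"dy":-0.002,"dz":0.17,"yaw":0},
    {"claw":1,"dx":0,"dy":-0.002,"dz":0.17,"yaw":0},
    {"claw":1,"dx":0,"dy":-0.002,"dz":0.17,"yaw":0},
    {"claw":1,"dx":0,"dy":-0.002,"dz":0.17,"yaw":0},
    {"claw":1,"dx":0,"dy":-0.002,"dz":0.17,"yaw":0},
    {"claw":1,"dx":0,"dy":-0.002,"dz":0.17,"yaw":0},
  ],
)

```text
time: 40.72
tool_pos: [0.4259, 0.1103, 0.0212]
tool_rot: [0.001, 0.708, 0.706, 0.001]
contact_force: [-0.6, -0.7, 6.6]
gripper_width: 0.529
grasp_force: 63.6
```

```bash
python3 - <<'E'
from h import *
plan([.6700,.0515,.14],-88.2); s=manip.state(); print(s['gripper_width'],s['grasp_force'],s['contact_force'])
E
```

```text
move dx -0.116 dy 0.489 dz -0.237 yaw -0.024 | tool [0.4259 0.1103 0.0212] ang -90.2 t 40.7
0.5285199425554521 63.575791139155626 [-0.59508476 -0.70312879  6.63172244]
```

Request:
send_rows(
  increments=[
    {"claw":1,"dx":0,"dy":0,"dz":-0.06,"yaw":0},
    {"claw":1,"dx":0,"dy":0,"dz":-0.15,"yaw":0},
    {"claw":1,"dx":0,"dy":0,"dz":-0.238,"yaw":0},
    {"claw":1,"dx":-0.02,"dy":0.1,"dz":-0.238,"yaw":-0.01},
    {"claw":1,"dx":-0.05,"dy":0.2,"dz":-0.238,"yaw":-0.02},
    {"claw":1,"dx":-0.08,"dy":0.3,"dz":-0.238,"yaw":-0.024},
    {"claw":1,"dx":-0.116,"dy":0.4,"dz":-0.238,"yaw":-0.024},
    {"claw":1,"dx":-0.116,"dy":0.488,"dz":-0.238,"yaw":-0.024},
    {"claw":1,"dx":-0.116,"dy":0.488,"dz":-0.238,"yaw":-0.024},
    {"claw":1,"dx":-0.116,"dy":0.488,"dz":-0.238,"yaw":-0.024},
    {"claw":1,"dx":-0.116,"dy":0.488,"dz":-0.18,"yaw":-0.024},
    {"claw":1,"dx":-0.116,"dy":0.488,"dz":-0.13,"yaw":-0.024},
    {"claw":1,"dx":-0.116,"dy":0.488,"dz":-0.12,"yaw":-0.024},
    {"claw":1,"dx":-0.116,"dy":0.488,"dz":-0.12,"yaw":-0.024},
    {"claw":1,"dx":-0.116,"dy":0.488,"dz":-0.12,"yaw":-0.024},
  ],
)

```text
time: 42.6
tool_pos: [0.6694, 0.0513, 0.0817]
tool_rot: [0.001, 0.696, 0.718, 0.001]
contact_force: [0.3, -0.3, -5.5]
gripper_width: 0.529
grasp_force: 64.7
```

```bash
python3 - <<'E'
from h import *
plan([.6711,.0515,.0682],-88.2); s=manip.state(); print(s['gripper_width'],s['contact_force'])
w=Cam('wrist'); show('w9',cv2.resize(w.img[150:380,200:440],None,fx=2.5,fy=2.5))
for c,b,a in holes(w,'yellow',40): print(c,b.round().tolist(),a,w.plane(c,.1)[0].round(4))
E
```

```text
move dx 0.000 dy 0.003 dz 0.027 yaw 0.000 | tool [0.6694 0.0513 0.0817] ang -88.2 t 42.6
0.5288217888904093 [ 0.26171962 -0.30960065 -5.46150598]
[320.  144.5] [[282.0, 91.0], [358.0, 91.0], [358.0, 198.0], [282.0, 198.0]] 7703.5 [0.671  0.1161 0.1   ]
```

Request:
send_rows(
  increments=[
    {"claw":1,"dx":0,"dy":0.003,"dz":0.012,"yaw":0},
    {"claw":1,"dx":0,"dy":0.003,"dz":0.02,"yaw":0},
    {"claw":1,"dx":0,"dy":0.003,"dz":0.025,"yaw":0},
    {"claw":1,"dx":0,"dy":0.004,"dz":0.028,"yaw":0},
    {"claw":1,"dx":0,"dy":0.005,"dz":0.028,"yaw":0},
    {"claw":1,"dx":0,"dy":0.006,"dz":0.028,"yaw":0},
    {"claw":1,"dx":0,"dy":0.006,"dz":0.028,"yaw":0},
    {"claw":1,"dx":0,"dy":0.006,"dz":0.028,"yaw":0},
  ],
)

```text
time: 43.65
tool_pos: [0.6712, 0.0513, 0.0683]
tool_rot: [-0.001, 0.696, 0.718, -0.001]
contact_force: [-9.0, -0.3, 7.6]
gripper_width: 0.524
grasp_force: 66.4
```

Request:
send_rows(
  increments=[
    {"claw":1,"dx":0,"dy":0.002,"dz":-0.002,"yaw":0},
    {"claw":1,"dx":0,"dy":0.003,"dz":-0.002,"yaw":0},
    {"claw":1,"dx":0,"dy":0.003,"dz":-0.002,"yaw":0},
    {"claw":1,"dx":0,"dy":0.003,"dz":-0.002,"yaw":0},
  ],
)

```text
time: 44.15
tool_pos: [0.672, 0.0514, 0.0683]
tool_rot: [-0.001, 0.696, 0.718, -0.001]
contact_force: [-8.3, -0.1, 4.4]
gripper_width: 0.534
grasp_force: 66.0
```

Request:
send_rows(
  increments=[
    {"claw":-0.6,"dx":0,"dy":0,"dz":0,"yaw":0},
    {"claw":-0.6,"dx":0,"dy":0,"dz":0,"yaw":0},
    {"claw":-0.6,"dx":0,"dy":0,"dz":0,"yaw":0},
    {"claw":-0.6,"dx":0,"dy":0,"dz":-0.08,"yaw":0},
    {"claw":-0.6,"dx":0,"dy":0,"dz":-0.2,"yaw":0},
    {"claw":-0.6,"dx":0,"dy":0,"dz":-0.205,"yaw":0},
    {"claw":-0.6,"dx":-0.126,"dy":-0.538,"dz":-0.205,"yaw":0},
    {"claw":-0.6,"dx":-0.126,"dy":-0.538,"dz":-0.205,"yaw":0},
    {"claw":-0.6,"dx":-0.126,"dy":-0.538,"dz":-0.205,"yaw":0},
    {"claw":-0.6,"dx":-0.126,"dy":-0.538,"dz":-0.205,"yaw":0},
    {"claw":-0.6,"dx":-0.126,"dy":-0.538,"dz":-0.205,"yaw":0},
    {"claw":-0.6,"dx":-0.126,"dy":-0.538,"dz":-0.205,"yaw":0},
    {"claw":-0.6,"dx":-0.126,"dy":-0.538,"dz":-0.205,"yaw":0},
  ],
)

```text
time: 45.78
tool_pos: [0.4071, -0.0202, 0.1696]
tool_rot: [0.0, 0.696, 0.718, 0.0]
contact_force: [-0.3, 0.4, -0.3]
gripper_width: 0.797
grasp_force: 0.0
```

```bash
cat >> h.py <<'E'
def inner(w,col,z=.053):
    """lock pose from the inner opening of its frame, key or not"""
    for c,b,a in holes(w,col,300): print(col,c.round(1),a,lockpose(w,b,z))
    bl=max(w.blobs(col,300,100,50),key=lambda b:b[1][4]); k=max(cv2.findContours(bl[2],0,1)[0],key=cv2.contourArea)
    b=cv2.boxPoints(cv2.minAreaRect(k)); print(' outer',bl[1],lockpose(w,b,z))
    ap=cv2.approxPolyDP(cv2.convexHull(k),4,True)[:,0]; print(ap.tolist()); print(w.plane(ap,z)[:,:2].round(4).tolist())
E
python3 - <<'E'
from h import *
plan([.4053,-.02,.16]); w=Cam('wrist'); inner(w,'red'); show('w10',w.img)
E
```

```text
move dx 0.000 dy -0.004 dz 0.019 yaw 0.000 | tool [ 0.4071 -0.0202  0.1696] ang -88.2 t 45.8
red [309.1 200.5] 1219.5 (array([ 0.40454469, -0.0222157 ]), np.float64(17.258228302962323), [np.float64(0.030908621341345678), np.float64(0.044590928710294714)])
 outer [ 274  158   70   80 2597] (array([ 0.40382386, -0.02083691]), np.float64(17.533355702377207), [np.float64(0.04858002581666797), np.float64(0.06498478365594162)])
[[325, 158], [343, 224], [294, 237], [275, 173]]
[[0.4171, 0.0171], [0.4365, -0.0434], [0.3913, -0.058], [0.3739, 0.0026]]
```

```bash
python3 - <<'E'
from h import *
plan([.4046,-.022,.105],-72.6)
E
```

```text
move dx -0.004 dy -0.005 dz 0.129 yaw -0.181 | tool [ 0.4072 -0.0201  0.1696] ang -88.1 t 45.8
```

Request:
send_rows(
  increments=[
    {"claw":-0.6,"dx":-0.004,"dy":-0.005,"dz":0.05,"yaw":-0.181},
    {"claw":-0.6,"dx":-0.004,"dy":-0.005,"dz":0.129,"yaw":-0.181},
    {"claw":-0.6,"dx":-0.004,"dy":-0.005,"dz":0.129,"yaw":-0.181},
    {"claw":-0.6,"dx":-0.004,"dy":-0.005,"dz":0.129,"yaw":-0.181},
    {"claw":-0.6,"dx":-0.004,"dy":-0.005,"dz":0.129,"yaw":-0.181},
  ],
)

```text
time: 46.45
tool_pos: [0.4053, -0.0225, 0.1068]
tool_rot: [0.001, 0.592, 0.806, 0.001]
contact_force: [-0.1, 0.2, 0.6]
gripper_width: 0.802
grasp_force: 0.0
```

```bash
python3 - <<'E'
from h import *
plan([.4046,-.022,.02],-72.6); hovercheck('red')
E
```

```text
move dx 0.002 dy -0.002 dz 0.174 yaw -0.000 | tool [ 0.4053 -0.0225  0.1068] ang -72.6 t 46.5
182 [ 31.  -23.3] [31.  22.9] mid -0.2 wid 46.2
191 [ 24.7 -24.2] [24.7 23.1] mid -0.6 wid 47.3
200 [ 18.3 -23.8] [18.3 23.3] mid -0.2 wid 47.1
209 [ 11.8 -24. ] [11.8 23.6] mid -0.2 wid 47.6
218 [  5.2 -23.6] [ 5.2 23.1] mid -0.2 wid 46.7
227 [ -1.6 -23.8] [-1.6 23.3] mid -0.3 wid 47.1
236 [ -8.5 -24.1] [-8.5 23.6] mid -0.3 wid 47.6
245 [-15.5 -23.6] [-15.5  23.1] mid -0.3 wid 46.7
254 [-22.7 -23.8] [-22.7  23.3] mid -0.3 wid 47.1
263 [-30.  -23.4] [-30.   22.8] mid -0.3 wid 46.2
```

Request:
send_rows(
  increments=[
    {"claw":-0.6,"dx":0.002,"dy":-0.001,"dz":0.06,"yaw":0},
    {"claw":-0.6,"dx":0.002,"dy":-0.001,"dz":0.12,"yaw":0},
    {"claw":-0.6,"dx":0.002,"dy":-0.001,"dz":0.155,"yaw":0},
    {"claw":-0.6,"dx":0.002,"dy":-0.001,"dz":0.171,"yaw":0},
    {"claw":-0.6,"dx":0.002,"dy":-0.001,"dz":0.171,"yaw":0},
    {"claw":1,"dx":0.002,"dy":-0.001,"dz":0.171,"yaw":0},
    {"claw":1,"dx":0.002,"dy":-0.001,"dz":0.171,"yaw":0},
    {"claw":1,"dx":0.002,"dy":-0.001,"dz":0.171,"yaw":0},
    {"claw":1,"dx":0.002,"dy":-0.001,"dz":0.171,"yaw":0},
    {"claw":1,"dx":0.002,"dy":-0.001,"dz":0.171,"yaw":0},
  ],
)

```text
time: 47.75
tool_pos: [0.4043, -0.0217, 0.0207]
tool_rot: [0.001, 0.592, 0.806, 0.001]
contact_force: [0.3, 0.3, 6.1]
gripper_width: 0.532
grasp_force: 63.6
```

```bash
python3 - <<'E'
from h import *
plan([.6716,-.0145,.14],-88.2); s=manip.state(); print(s['gripper_width'],s['grasp_force'],s['contact_force'])
E
```

```text
move dx -0.146 dy 0.515 dz -0.237 yaw 0.181 | tool [ 0.4043 -0.0217  0.0207] ang -72.6 t 47.8
0.5322249631892546 63.633276244509034 [0.26272497 0.2519443  6.14936477]
```

Request:
send_rows(
  increments=[
    {"claw":1,"dx":0,"dy":0,"dz":-0.06,"yaw":0},
    {"claw":1,"dx":0,"dy":0,"dz":-0.15,"yaw":0},
    {"claw":1,"dx":0,"dy":0,"dz":-0.238,"yaw":0},
    {"claw":1,"dx":-0.03,"dy":0.1,"dz":-0.238,"yaw":0.05},
    {"claw":1,"dx":-0.06,"dy":0.2,"dz":-0.238,"yaw":0.1},
    {"claw":1,"dx":-0.09,"dy":0.3,"dz":-0.238,"yaw":0.15},
    {"claw":1,"dx":-0.12,"dy":0.4,"dz":-0.238,"yaw":0.181},
    {"claw":1,"dx":-0.146,"dy":0.515,"dz":-0.238,"yaw":0.181},
    {"claw":1,"dx":-0.146,"dy":0.515,"dz":-0.238,"yaw":0.181},
    {"claw":1,"dx":-0.146,"dy":0.515,"dz":-0.238,"yaw":0.181},
    {"claw":1,"dx":-0.146,"dy":0.515,"dz":-0.18,"yaw":0.181},
    {"claw":1,"dx":-0.146,"dy":0.515,"dz":-0.13,"yaw":0.181},
    {"claw":1,"dx":-0.146,"dy":0.515,"dz":-0.12,"yaw":0.181},
    {"claw":1,"dx":-0.146,"dy":0.515,"dz":-0.12,"yaw":0.181},
    {"claw":1,"dx":-0.146,"dy":0.515,"dz":-0.12,"yaw":0.181},
  ],
)

```text
time: 49.62
tool_pos: [0.6714, -0.0143, 0.0813]
tool_rot: [0.001, 0.696, 0.718, 0.001]
contact_force: [0.7, 0.8, -7.5]
gripper_width: 0.527
grasp_force: 66.2
```

```bash
python3 - <<'E'
from h import *
plan([.6744,-.0145,.0677],-88.2); s=manip.state(); print(s['gripper_width'],s['contact_force'])
w=Cam('wrist')
for c,b,a in holes(w,'green',300): print(c,b.round().tolist(),a,lockpose(w,b,.1))
E
```

```text
move dx -0.001 dy 0.006 dz 0.027 yaw 0.000 | tool [ 0.6714 -0.0143  0.0813] ang -88.2 t 49.6
0.527319700632706 [ 0.71531314  0.79417757 -7.45942146]
[319.72647095 140.40107727] [[280.0, 86.0], [358.0, 85.0], [360.0, 195.0], [282.0, 196.0]] 6049.0 (array([0.67283587, 0.05090423]), np.float64(5.52413140111932), [np.float64(0.02983802975515663), np.float64(0.04381997520899667)])
```

Request:
send_rows(
  increments=[
    {"claw":1,"dx":0,"dy":0.003,"dz":0.012,"yaw":0},
    {"claw":1,"dx":0,"dy":0.003,"dz":0.02,"yaw":0},
    {"claw":1,"dx":0,"dy":0.003,"dz":0.025,"yaw":0},
    {"claw":1,"dx":0,"dy":0.004,"dz":0.026,"yaw":0},
    {"claw":1,"dx":0,"dy":0.006,"dz":0.026,"yaw":0},
    {"claw":1,"dx":0,"dy":0.008,"dz":0.026,"yaw":0},
    {"claw":1,"dx":0,"dy":0.008,"dz":0.026,"yaw":0},
    {"claw":1,"dx":0,"dy":0.008,"dz":0.026,"yaw":0},
  ],
)

```text
time: 50.68
tool_pos: [0.6743, -0.0141, 0.0678]
tool_rot: [-0.0, 0.696, 0.718, -0.001]
contact_force: [-6.1, 0.5, 0.8]
gripper_width: 0.53
grasp_force: 67.3
```

Request:
send_rows(
  increments=[
    {"claw":-0.6,"dx":0,"dy":0,"dz":0,"yaw":0},
    {"claw":-0.6,"dx":0,"dy":0,"dz":0,"yaw":0},
    {"claw":-0.6,"dx":0,"dy":0,"dz":0,"yaw":0},
    {"claw":-0.6,"dx":0,"dy":0,"dz":-0.08,"yaw":0},
    {"claw":-0.6,"dx":0,"dy":0,"dz":-0.2,"yaw":0},
    {"claw":-0.6,"dx":0,"dy":0,"dz":-0.205,"yaw":0},
    {"claw":-0.6,"dx":-0.185,"dy":-0.452,"dz":-0.205,"yaw":0.079},
    {"claw":-0.6,"dx":-0.185,"dy":-0.452,"dz":-0.205,"yaw":0.079},
    {"claw":-0.6,"dx":-0.185,"dy":-0.452,"dz":-0.205,"yaw":0.079},
    {"claw":-0.6,"dx":-0.185,"dy":-0.452,"dz":-0.205,"yaw":0.079},
    {"claw":-0.6,"dx":-0.185,"dy":-0.452,"dz":-0.13,"yaw":0.079},
    {"claw":-0.6,"dx":-0.185,"dy":-0.452,"dz":-0.077,"yaw":0.079},
    {"claw":-0.6,"dx":-0.185,"dy":-0.452,"dz":-0.077,"yaw":0.079},
    {"claw":-0.6,"dx":-0.185,"dy":-0.452,"dz":-0.077,"yaw":0.079},
  ],
)

```text
time: 52.42
tool_pos: [0.4522, -0.1139, 0.1056]
tool_rot: [0.0, 0.737, 0.676, 0.0]
contact_force: [0.5, 0.5, 0.3]
gripper_width: 0.802
grasp_force: 0.0
```

```bash
python3 - <<'E'
from h import *
checklocks(); plan([.4512,-.1138,.02],-95); hovercheck('blue'); s=manip.state(); print(s['gripper_width'],s['contact_force'])
E
```

```text
side blue [ 0.453 -0.113] 90.5
move dx 0.000 dy -0.004 dz 0.173 yaw 0.001 | tool [ 0.4527 -0.1141  0.1063] ang -94.9 t 52.5
184 [ 30.  -24.5] [30. 23.] mid -0.8 wid 47.5
193 [ 23.7 -24.1] [23.8 23.9] mid -0.1 wid 48.0
202 [ 17.4 -24.3] [17.4 23.5] mid -0.4 wid 47.8
211 [ 10.8 -23.9] [10.9 23. ] mid -0.4 wid 46.9
220 [  4.2 -24.1] [ 4.2 23.2] mid -0.5 wid 47.4
229 [ -2.6 -24.4] [-2.6 23.5] mid -0.5 wid 47.8
238 [ -9.5 -23.9] [-9.5 23. ] mid -0.5 wid 46.9
247 [-16.5 -24.2] [-16.6  23.2] mid -0.5 wid 47.4
256 [-23.7 -24.4] [-23.8  22.7] mid -0.9 wid 47.1
265 [-31.1 -23.2] [-31.1  22.9] mid -0.1 wid 46.2
0.8014520161116903 [ 1.0032547  -0.11811453 -0.23426971]
```

Request:
send_rows(
  increments=[
    {"claw":-0.6,"dx":0,"dy":-0.002,"dz":0.06,"yaw":0},
    {"claw":-0.6,"dx":0,"dy":-0.002,"dz":0.12,"yaw":0},
    {"claw":-0.6,"dx":0,"dy":-0.002,"dz":0.155,"yaw":0},
    {"claw":-0.6,"dx":0,"dy":-0.002,"dz":0.17,"yaw":0},
    {"claw":-0.6,"dx":0,"dy":-0.002,"dz":0.17,"yaw":0},
    {"claw":1,"dx":0,"dy":-0.002,"dz":0.17,"yaw":0},
    {"claw":1,"dx":0,"dy":-0.002,"dz":0.17,"yaw":0},
    {"claw":1,"dx":0,"dy":-0.002,"dz":0.17,"yaw":0},
    {"claw":1,"dx":0,"dy":-0.002,"dz":0.17,"yaw":0},
    {"claw":1,"dx":0,"dy":-0.002,"dz":0.17,"yaw":0},
  ],
)

```text
time: 53.82
tool_pos: [0.4517, -0.1142, 0.0212]
tool_rot: [0.001, 0.737, 0.676, 0.0]
contact_force: [0.5, -0.1, 5.8]
gripper_width: 0.529
grasp_force: 63.3
```

```bash
python3 - <<'E'
from h import *
plan([.6736,-.0805,.14],-88.2); s=manip.state(); print(s['gripper_width'],s['grasp_force'],s['contact_force'])
E
```

```text
move dx 0.105 dy 0.437 dz -0.237 yaw -0.079 | tool [ 0.4517 -0.1142  0.0212] ang -95.0 t 53.8
0.5288046537561004 63.278236775659025 [ 0.49003645 -0.12180528  5.82884371]
```

Request:
send_rows(
  increments=[
    {"claw":1,"dx":0,"dy":0,"dz":-0.06,"yaw":0},
    {"claw":1,"dx":0,"dy":0,"dz":-0.15,"yaw":0},
    {"claw":1,"dx":0,"dy":0,"dz":-0.238,"yaw":0},
    {"claw":1,"dx":0.02,"dy":0.1,"dz":-0.238,"yaw":-0.02},
    {"claw":1,"dx":0.05,"dy":0.2,"dz":-0.238,"yaw":-0.04},
    {"claw":1,"dx":0.08,"dy":0.3,"dz":-0.238,"yaw":-0.06},
    {"claw":1,"dx":0.105,"dy":0.38,"dz":-0.238,"yaw":-0.079},
    {"claw":1,"dx":0.105,"dy":0.437,"dz":-0.238,"yaw":-0.079},
    {"claw":1,"dx":0.105,"dy":0.437,"dz":-0.238,"yaw":-0.079},
    {"claw":1,"dx":0.105,"dy":0.437,"dz":-0.238,"yaw":-0.079},
    {"claw":1,"dx":0.105,"dy":0.437,"dz":-0.18,"yaw":-0.079},
    {"claw":1,"dx":0.105,"dy":0.437,"dz":-0.13,"yaw":-0.079},
    {"claw":1,"dx":0.105,"dy":0.437,"dz":-0.12,"yaw":-0.079},
    {"claw":1,"dx":0.105,"dy":0.437,"dz":-0.12,"yaw":-0.079},
    {"claw":1,"dx":0.105,"dy":0.437,"dz":-0.12,"yaw":-0.079},
  ],
)

```text
time: 55.7
tool_pos: [0.6738, -0.0805, 0.0817]
tool_rot: [0.001, 0.696, 0.718, 0.001]
contact_force: [0.8, 0.1, -4.6]
gripper_width: 0.524
grasp_force: 64.4
```

```bash
python3 - <<'E'
from h import *
plan([.6765,-.0805,.0682],-88.2); s=manip.state(); print(s['gripper_width'],s['contact_force'])
E
```

```text
move dx -0.000 dy 0.005 dz 0.027 yaw 0.000 | tool [ 0.6738 -0.0805  0.0817] ang -88.2 t 55.7
0.5243425070537743 [ 0.75611534  0.0989599  -4.57144404]
```

Request:
send_rows(
  increments=[
    {"claw":1,"dx":0,"dy":0.003,"dz":0.012,"yaw":0},
    {"claw":1,"dx":0,"dy":0.003,"dz":0.02,"yaw":0},
    {"claw":1,"dx":0,"dy":0.003,"dz":0.025,"yaw":0},
    {"claw":1,"dx":0,"dy":0.004,"dz":0.026,"yaw":0},
    {"claw":1,"dx":0,"dy":0.006,"dz":0.026,"yaw":0},
    {"claw":1,"dx":0,"dy":0.007,"dz":0.026,"yaw":0},
    {"claw":1,"dx":0,"dy":0.007,"dz":0.026,"yaw":0},
    {"claw":1,"dx":0,"dy":0.007,"dz":0.026,"yaw":0},
  ],
)

```text
time: 56.7
tool_pos: [0.6761, -0.0803, 0.0683]
tool_rot: [-0.0, 0.696, 0.718, -0.001]
contact_force: [-6.0, -0.4, 3.6]
gripper_width: 0.527
grasp_force: 65.7
```

Request:
send_rows(
  increments=[
    {"claw":-0.6,"dx":0,"dy":0,"dz":0,"yaw":0},
    {"claw":-0.6,"dx":0,"dy":0,"dz":0,"yaw":0},
    {"claw":-0.6,"dx":0,"dy":0,"dz":0,"yaw":0},
    {"claw":-0.6,"dx":0,"dy":0,"dz":-0.08,"yaw":0},
    {"claw":-0.6,"dx":0,"dy":0,"dz":-0.2,"yaw":0},
    {"claw":-0.6,"dx":0,"dy":-0.1,"dz":-0.4,"yaw":0},
    {"claw":-0.6,"dx":-0.04,"dy":-0.1,"dz":-0.45,"yaw":0},
    {"claw":-0.6,"dx":-0.04,"dy":-0.1,"dz":-0.45,"yaw":0},
    {"claw":-0.6,"dx":-0.04,"dy":-0.1,"dz":-0.45,"yaw":0},
    {"claw":-0.6,"dx":-0.04,"dy":-0.1,"dz":-0.45,"yaw":0},
  ],
)

```text
time: 57.95
tool_pos: [0.6264, -0.1012, 0.289]
tool_rot: [-0.002, 0.696, 0.718, -0.001]
contact_force: [0.2, -0.6, 0.2]
gripper_width: 0.802
grasp_force: 0.0
```

```bash
python3 - <<'E'
from h import *
w=Cam('wrist'); b=Cam('side'); s=manip.state(); print(s['tool_pos'],s['contact_force'])
for col in HUE:
    for c,bx,a in holes(w,col,150): print(col,c.round(0),a,lockpose(w,bx,.1))
i=cv2.resize(w.img[0:330,140:520],(570,495)); j=cv2.resize(b.img[120:290,190:470],(230,140)); 
o=np.zeros((595,800,3),np.uint8); o[:495,:570]=i; o[:140,570:]=j
o[300:595,400:800]=cv2.resize(b.img[150:245,270:410],(400,295)); show('fin',o)
E
```

```text
[ 0.62638286 -0.10111374  0.28873344] [ 0.67703744  0.70144539 -0.14344793]
red [363. 100.] 1329.5 (array([ 0.67519862, -0.01474332]), np.float64(1.9860108725618488), [np.float64(0.03135430475879164), np.float64(0.04562767849025416)])
green [366.  26.] 1685.0 (array([0.67282605, 0.05155397]), np.float64(2.2870337106819107), [np.float64(0.03170128853434722), np.float64(0.04520590217957456)])
blue [356. 166.] 1168.5 (array([ 0.67357223, -0.08392193]), np.float64(3.3956166391136264), [np.float64(0.03894368880917297), np.float64(0.051574098029322446)])
blue [534.  70.] 1707.5 (array([0.84174729, 0.01843538]), np.float64(-88.88280902009672), [np.float64(0.03620522808608082), np.float64(0.05258049554141501)])
```

View pics/fin.png

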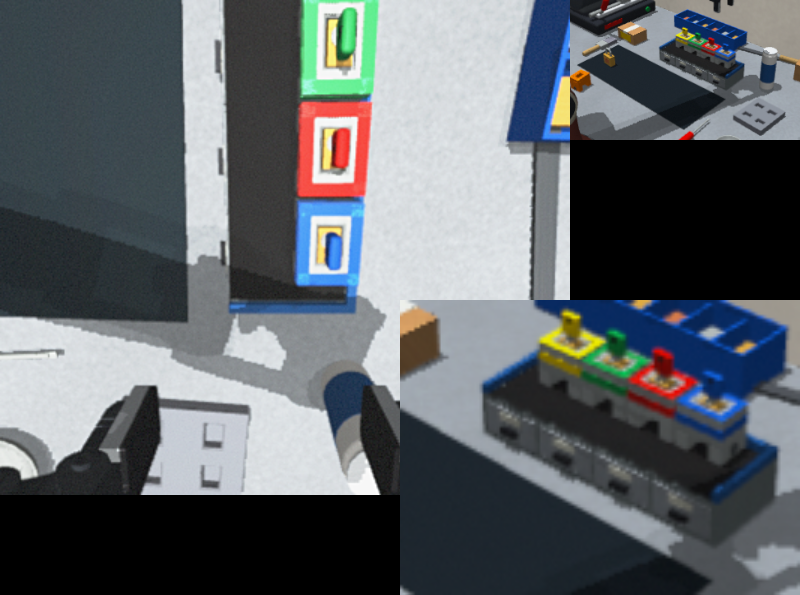

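The row yellow, green, red, blue stands along the back ledge: keys in, brass flush, gaps about 6 mm, headings about 2° like the shelf. The holder is empty and the bystanders are untouched. Handing in.

```bash
python3 -c "
from plant import manip
print(manip.job_done())"
```

```text
the job is handed in; nothing more can be done
None
```

All four locks (yellow, green, red, blue) have their matching cores pressed home and stand in a straight row against the shelf's back ledge, gaps about 6 mm; I handed the job in at about 58 s, and no verdict was returned.

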